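# Set up a rotor shaft for a run-out check

### The arm

A 7-joint arm with a two-finger parallel gripper is mounted at the origin on a cart in front of the work surface, level with it; the furniture and walls round the work are solid. World frame = base frame: x ahead of the robot, y to its left, z up, the work surface at z = 0. Lengths are in m, angles in rad, forces in N, time in s.
With the tool pointing down it reaches from about 0.425 to 0.975 m from the base axis. Payload 16.7 kg.
Tool frame: the origin (TCP) lies on the centre line of the jaws, within the pads' length; the fingertips stand 11 mm ahead of it and the grasp point (between the pads) lies 8 mm behind it (tip_extent is the z of the fingertips in the tool frame, in m); z points along the fingers, y is the direction in which the jaws open and shut (so a half turn about z gives the same grasp; the last joint's range is limited). The gripper opens to 85 mm and grips with 20 to 120 N. Pads are 22 mm wide; open, the fingers measure 114 mm over their backs; the gripper's body (76 mm by 85 mm) begins 54 mm behind the grasp point. The pads swing forward as they close: fully open they stand 13 mm farther back than shut.
Start: joints at [-1.321, 0.426, 0.074, 1.606, -0.034, 1.111, -0.067], TCP at [0.263, 0.622, 0.242] pointing down, gripper open.
Joint ranges: [-2.85, 2.85], [-0.5, 2.14], [-1.23, 1.37], [0.21, 2.46], [-1.02, 4.16], [0.16, 2.05], [-2.73, 2.73]. Speed limits (rad/s): [1.89, 1.89, 2.39, 2.39, 3.01, 3.01, 3.01].

### API

Orientations are given as a 3x3 rotation matrix whose columns are the frame's x, y, z axes.
In Python, from station import state, grab_frame, job_done, tip_extent gives the robot as it stands.
- The arm moves only by the tool arm_command, never from a script. Its argument "commands" is a list of rows, each a list of 2 entries, a list of its own where there are three numbers: the shift along the tool's x, y, z in m, then the turn, a rotation vector about the tool's x, y, z in degrees. A call has exactly 10 rows; each row shifts and turns the commanded pose from where the row before left it, along the tool's axes as they then stand; what a row does not reach is not made up. A row lasts 1/12 s, in which the tool goes at most 41.7 mm and 7.16 degrees, less where a joint would pass 70% of its speed; a pose out of reach is approached as far as the arm can. A call with a gripper value outside its range is refused whole. "fingers" is the opening, from -1 (shut) to 1 (fully open), so that 0 is half open, set as the call begins (left out, the last holds). The fingers move at their own pace and stop on an object; "grip_force" is the grip in N (left out, the last holds). Time passes only in rows, so rows that do not move let the fingers close, or fill a call up. It gives the time, the measured TCP pose, the force and the opening at its end, in the units of the state.
- state(): the state, without advancing time (a new reading comes with each control period).
- grab_frame(name): name is "side" or "top"; returns a dict with "image" (400x640x3 uint8, red, green, blue), "K" (3x3 intrinsics, pixels), "R" (3x3) and "t" (3): a world point X has camera coordinates R X + t. Camera axes: x right, y down, z forward; pixel columns grow to the right and rows downward; lengths in m; the calibration is good to about 2 mm. A picture is of the moment at which its call begins. There is no depth.
- job_done(): hands the job in, once; it reports no verdict.
The state is a dict: "t": time; "joints": joint angles; "dq": joint speeds; "effort": joint torques, N m; "position": TCP position; "ee_rot": TCP orientation; "wrist_force": force on the tool from outside, world axes, zero at the start; "wrist_torque": the same for the moment, N m; "finger_gap": finger opening in m.
Only numpy, scipy, OpenCV 4.12 (cv2) and the standard library are available. Lean on these libraries where they do the work, as an engineer would, in place of code of your own. Each camera call takes 0.05 s, during which the arm holds its last target.

### The job

Set up the run-out check of the generator's rotor shaft on the steel tooling plate. Stand each vee block on the rest pad that has the outline of its foot, groove along the plate's long side, then lay the shaft level in the two grooves, its thin journal in the tall block and its thick journal in the low one. Last, stand the dial indicator upright on the round pad with its arm across to the shaft, so that its plunger rests pressed in on the thick middle of the shaft.

Things in the scene. Friction and masses are not known exactly. Their poses are not given: they have to be found in the camera images.
- vblock_tall: Tall loose steel vee block, 0.55 kg, foot 32 (x, along groove) x 66 mm (y), 60.7 mm high; origin centre of underside, z up. 90 degree groove along x, 44 mm wide on top, bottom 38.7 mm above the foot; a 14 mm journal in it has its axis 48.6 mm above the foot. Grip low from above across the 32 mm (fingers close along x). Same either way round.
- vblock_low: Low loose steel vee block, 0.50 kg, foot 40 (x, along groove) x 46 mm (y), 44 mm high; origin centre of underside, z up. 90 degree groove along x, 36 mm wide on top, bottom 26 mm above the foot; a 32 mm journal in it has its axis 48.6 mm above the foot. Grip low from above across the 40 mm (fingers close along x). Same either way round.
- shaft: Loose turned steel shaft, 0.65 kg, 200 mm, level in a fixed wooden rest (uprights 58 mm from its middle), axis 45 mm above bench. Origin on axis, midway; x along axis to the thick end (may be rolled about x). Diameters: 14 from x -100 to -36 (thin journal), 40 to +33 (middle; grip here from above), 32 to +100 (thick journal). Journal middles, at x -65 and +65, go in the grooves.
- indicator: Loose dial indicator stand, 0.6 kg. Origin centre of underside, z up. Round foot 52 mm, 30 mm high; square post 12 mm, up to 156 mm; clamp 24 x 22 mm at height 101 to 119 with a thin arm along +x to the dial (41 mm, 16 thick, upright, centre 78 mm out, 110 high), plunger straight down. Grip the bare post above the clamp, fingertips 121 to 125 mm above the foot, closing along y.
- plunger (a joint): The indicator's spring plunger, slides up into the dial's stem: 0 m fully out, 0.010 m fully in, 0.3 to 1.1 N. Its 6 mm ball tip is 78 mm out along the indicator's x and, when out, 63.6 mm above the foot; the top of the shaft's middle, lying right, is 68.6 mm above the pads' tops and so presses it in about 5 mm.
- pad_tall: Fixed aluminium rest pad for the tall block, on the tooling plate: 40 (x) x 74 mm (y), 8 mm thick, 4 mm larger all round than the block's foot. Origin centre of its underside, 12 mm above the bench; its top is 20 mm above the bench. x is the way the groove must lie, along the plate's long side.
- pad_low: Fixed aluminium rest pad for the low block: 48 (x) x 54 mm (y), 8 mm thick, 4 mm larger all round than the block's foot. Origin centre of its underside; its top is 20 mm above the bench. x is the way the groove must lie. In line with pad_tall, 130 mm from it along x; which of the two is nearer the robot changes.
- pad_round: Fixed round aluminium rest pad for the indicator's foot: 64 mm diameter, 8 mm thick, its top 20 mm above the bench. Origin centre of its underside. It lies 78 mm beside the line of the other two pads, about midway between them; the indicator's arm must point from here square to that line (along the plate's -y).
- tooling_plate: Fixed dark steel plate with a grid of small holes, 200 (x) x 168 (y) x 12 mm, that carries the three pads. Origin centre of its underside. The line of the two block pads is at y = -38 mm, the round pad at y = +40 mm.
- generator: Obstacle: portable generator, 370 (x) x 470 (y) mm, 510 high with its tube frame, origin under its centre. Vee blocks and shaft lie before it (robot's right), plate and indicator past its left end. Its frame's corner at x -185, y +235 mm stands between: carry things round it on the robot's side (about 0.43 m from the base axis there), and turn the shaft only once over the plate.
Mind the look-alikes: they are no part of the job. Of the things that look like the indicator, the larger one is meant.

How it is judged:
On the way, in this order (a step that is already met when the one before it is completed fails the run):
1. both vee blocks stand on their own pads (horizontal distance between vblock_tall and pad_tall below 0.01 m and z of vblock_tall in the frame of pad_tall between 0.005 and 0.011 m and angle between each of vblock_tall, vblock_low's own z axis and vertical below 0.05 rad and angle between the x axis of vblock_tall and the x axis of pad_tall, either way round below 0.15 rad and horizontal distance between vblock_low and pad_low below 0.01 m and z of vblock_low in the frame of pad_low between 0.005 and 0.011 m and angle between the x axis of vblock_low and the x axis of pad_low, either way round below 0.15 rad), for 0.2 s.
2. the shaft lies level in the two grooves, each journal in its own block, while the indicator is still away from the round pad (all of step 1 and angle between shaft's own x axis and vertical between 1.5358 and 1.6058 rad and x of vblock_low in the frame of shaft between 0.051 and 0.079 m and x of vblock_tall in the frame of shaft between -0.079 and -0.051 m and z of shaft in the frame of vblock_tall between 0.0446 and 0.0526 m and z of shaft in the frame of vblock_low between 0.0446 and 0.0526 m and horizontal distance between indicator and pad_round above 0.05 m), for 0.2 s.
At the end, for the whole second after the job is handed in: Each block flat on its own pad (centre within 10 mm, groove within 0.15 rad); shaft in both grooves, level within 0.035 rad, seated within 4 mm, blocks within 14 mm of the journals' middles; indicator upright on the round pad (within 10 mm), plunger pressed in over 1.5 mm; all at rest (all of step 1 and angle between shaft's own x axis and vertical between 1.5358 and 1.6058 rad and x of vblock_low in the frame of shaft between 0.051 and 0.079 m and x of vblock_tall in the frame of shaft between -0.079 and -0.051 m and z of shaft in the frame of vblock_tall between 0.0446 and 0.0526 m and z of shaft in the frame of vblock_low between 0.0446 and 0.0526 m and horizontal distance between indicator and pad_round below 0.01 m and z of indicator in the frame of pad_round between 0.005 and 0.011 m and angle between indicator's own z axis and vertical below 0.05 rad and value of joint plunger above 0.0015 m and linear speed of each of vblock_tall, vblock_low, shaft, indicator below 0.02 m/s); the robot touches nothing.
It also fails if it takes over 128 s, if anything falls off the work surface, if the arm or the gripper's body presses on something with over 40 N, if the wrist force passes 120 N, or if a joint passes its speed limit or range.

## Working session

There is one attempt and no reset: what is moved stays moved. The work goes in short steps, Python scripts to look and compute and a tool call to move; the robot and the scene stay as the last step left them, time stands still between calls to the robot, and variables do not carry over. Pictures are saved under pics/ and viewed, and the job is handed in when it is done.

Besides the shell and the picture viewer there is one more tool, called after "Emit:" in YAML: its name, and indented under it one key for each argument. arm_command: Moves the arm, as the interface text tells. Its arguments: {"type":"object","properties":{"commands":{"type":"array"},"fingers":{"type":"number"},"grip_force":{"type":"number"}},"required":["commands"]}

```bash
ls; mkdir -p pics
cat > h.py <<'E'
import numpy as np, cv2
from station import state, grab_frame, job_done, tip_extent
def save(name,f,crop=None,s=1):
    im=f["image"][:,:,::-1]
    if crop: x0,y0,x1,y1=crop; im=im[y0:y1,x0:x1]
    if s!=1: im=cv2.resize(im,None,fx=s,fy=s,interpolation=cv2.INTER_CUBIC)
    cv2.imwrite("pics/"+name+".png",im)
def ray(f,u,v):
    d=np.linalg.inv(f["K"])@np.array([u,v,1.]); R=np.array(f["R"]);t=np.array(f["t"])
    return -R.T@t, R.T@d
def onz(f,u,v,z):
    c,d=ray(f,u,v); return c+d*(z-c[2])/d[2]
def proj(f,X):
    p=np.array(f["K"])@(np.array(f["R"])@np.array(X)+f["t"]); return p[:2]/p[2]
E
python3 - <<'E'
from h import *
import pickle
s=state();print(s, tip_extent)
for n in("side","top"):
    f=grab_frame(n);save(n+"0",f);print(n,f["K"],ray(f,320,200));pickle.dump(f,open(n+"0.pkl","wb"))
E
```

```text
pics
{'t': 0.0, 'joints': array([-1.32049266,  0.42674154,  0.07387526,  1.60662776, -0.03411532,
        1.11079092, -0.06710079]), 'dq': array([ 0.00066321, -0.00023363, -0.00026479, -0.00162404,  0.0003904 ,
        0.00217377, -0.00057824]), 'effort': array([-6.35437918e-04, -9.49847889e+01,  3.76036137e+00, -4.63504422e+01,
        1.91788876e-02,  1.04706149e-02,  1.16831967e-05]), 'position': array([0.26261555, 0.62138181, 0.24159579]), 'ee_rot': array([[-9.21113280e-01,  3.89294424e-01, -4.20989376e-04],
       [ 3.89294641e-01,  9.21112453e-01, -1.23762078e-03],
       [-9.40203110e-05, -1.30387784e-03, -9.99999146e-01]]), 'wrist_force': array([ 0.28605965, -0.30529294, -0.09303159]), 'wrist_torque': array([-0.0041688 ,  0.02438558,  0.00604054]), 'finger_gap': 0.08520728851216719} 0.011
side [[407.42618415   0.         313.67784013]
 [  0.         407.42618415 199.47705416]
 [  0.           0.           1.        ]] (array([-0.04099379,  1.21468077,  0.66115888]), array([ 0.36574953, -0.82961878, -0.42214024]))
top [[374.50222844   0.         316.94008163]
 [  0.         374.50222844 196.11526425]
 [  0.           0.           1.        ]] (array([0.39255111, 0.01793589, 1.07571472]), array([ 1.21791519e-01, -7.16701513e-04, -9.92643275e-01]))
```

View pics/top0.png

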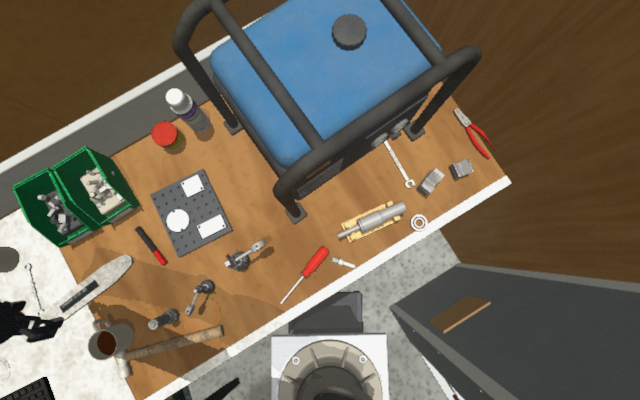

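View pics/side0.png

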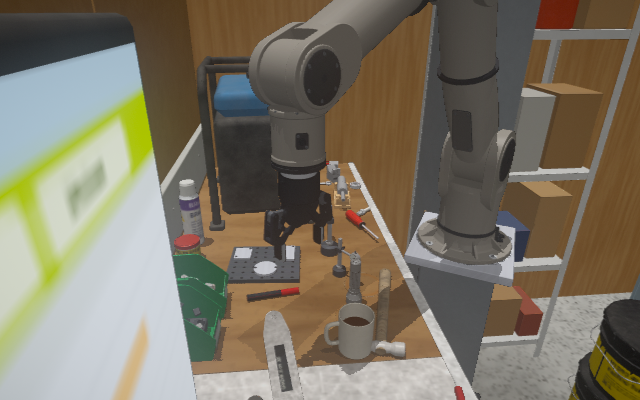

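Run:
```python
from h import *
import pickle
f=pickle.load(open("top0.pkl","rb"));g=pickle.load(open("side0.pkl","rb"))
print(f["R"],f["t"])
for p in [(0,0,0),(.2626,.6214,.2416),(.5,0,0),(.5,.3,0)]: print(p,proj(f,p),proj(g,p))
for n,u,v in [("plate",190,213),("ind",232,262),("ind2",190,310),("tallb",431,182),("lowb",461,169),("shaft",372,222),("genc",297,213)]: print(n,onz(f,u,v,.02))
save("c1",f,(140,160,300,340),4.4*1.0);save("c2",f,(330,130,510,250),4.4)
```

```text
[[-0.02126474 -0.99972268 -0.01011843]
 [-0.99098895  0.02241553 -0.13205467]
 [ 0.13224486  0.00721914 -0.99119079]] [0.03716295 0.53066493 1.01419617]
(0, 0, 0) [330.66287939 392.06867247] [462.18083896 239.78366079]
(0.2626, 0.6214, 0.2416) [ 44.51106459 312.27309828] [299.56445008 251.80181293]
(0.5, 0, 0) [326.13714797 208.30741851] [318.55036483 210.45477469]
(0.5, 0.3, 0) [222.35788336 210.60952536] [278.14298786 250.41992483]
plate [0.49323735 0.38668426 0.02      ]
ind [0.35367296 0.26608898 0.02      ]
ind2 [0.22626965 0.38037717 0.02      ]
tallb [ 0.56662214 -0.30018366  0.02      ]
lowb [ 0.60231391 -0.38802326  0.02      ]
shaft [ 0.45643697 -0.12771395  0.02      ]
genc [0.48650932 0.08304027 0.02      ]
```

View pics/c2.png

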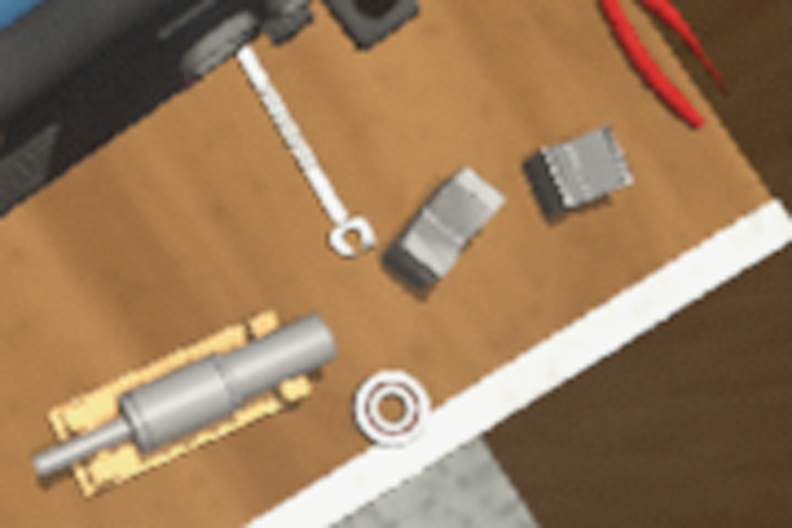

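Run:
```python
from h import *
import pickle
f=pickle.load(open("top0.pkl","rb"));g=pickle.load(open("side0.pkl","rb"))
save("c1",f,(130,165,290,325),3.7);save("c3",g,(210,150,410,300),4)
```

```text
(no output)
```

View pics/c1.png

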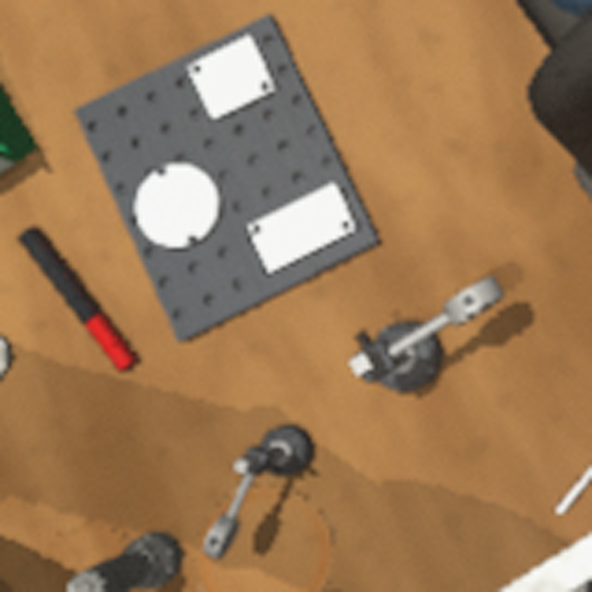

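View pics/c3.png

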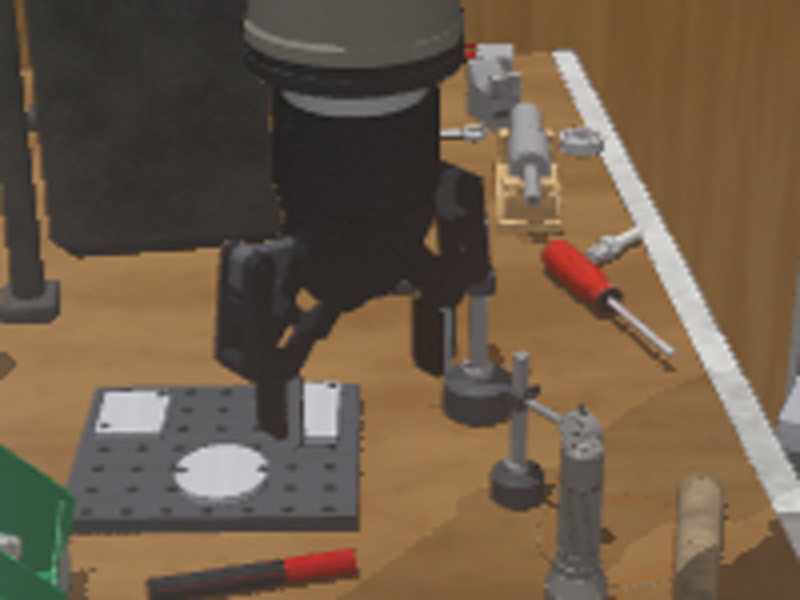

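Candidates for the indicator in the top view: (237,262) with the foot about 20 px across, and (208,287) with the foot about 14 px. A 52 mm foot should be about 18 px, so the (237,262) one is meant; the c1 crop confirms it. The tall block is the long one at (431,182), and the low block is the squarer one at (461,169). Next I'll measure accurately.

Run:
```python
from h import *
import pickle
f=pickle.load(open("top0.pkl","rb"))
im=f["image"].astype(int);hsv=cv2.cvtColor(f["image"],cv2.COLOR_RGB2HSV)
m=((hsv[...,2]>190)&(hsv[...,1]<40)).astype(np.uint8)
m[:, :145]=0;m[:,240:]=0;m[:165]=0;m[258:]=0
n,l,st,c=cv2.connectedComponentsWithStats(m)
for i in range(1,n):
    if st[i,4]<60: continue
    cs,_=cv2.findContours((l==i).astype(np.uint8),0,1)
    P=np.array([onz(f,u,v,.02)[:2] for u,v in cs[0][:,0]])
    r=cv2.minAreaRect((P*1000).astype(np.float32))
    ys,xs=np.where(l==i);cen=np.mean([onz(f,u,v,.02)[:2] for u,v in zip(xs,ys)],0)
    print(c[i].round(1),st[i,4],cen.round(4),np.round(r[0],1),np.round(r[1],1),round(r[2],1))
# plate
m=((hsv[...,2]<130)&(hsv[...,1]<60)).astype(np.uint8);m[:, :145]=0;m[:,238:]=0;m[:165]=0;m[260:]=0
m=cv2.morphologyEx(m,cv2.MORPH_CLOSE,np.ones((13,13)))
n,l,st,c=cv2.connectedComponentsWithStats(m);i=1+np.argmax(st[1:,4])
cs,_=cv2.findContours((l==i).astype(np.uint8),0,1)
P=np.array([onz(f,u,v,.012)[:2] for u,v in cs[0][:,0]]);r=cv2.minAreaRect((P*1000).astype(np.float32));print("plate",r)
save("b1",f,(410,155,480,205),11);save("s1",f,(330,195,415,250),9)
save("i1",f,(215,225,275,280),10)
```

```text
[191.8 185.3] 300 [0.5727 0.3834] [572.4 382.9] [47.6 54.5] 26.9
[177.3 220.1] 385 [0.4739 0.4222] [473.6 422.4] [59.7 62.6] 45.1
[211.1 226. ] 362 [0.4551 0.326 ] [455.2 326.3] [38.5 74.7] 25.6
plate ((497.1729736328125, 387.4044189453125), (200.20822143554688, 169.4373016357422), 25.54567527770996)
```

View pics/b1.png

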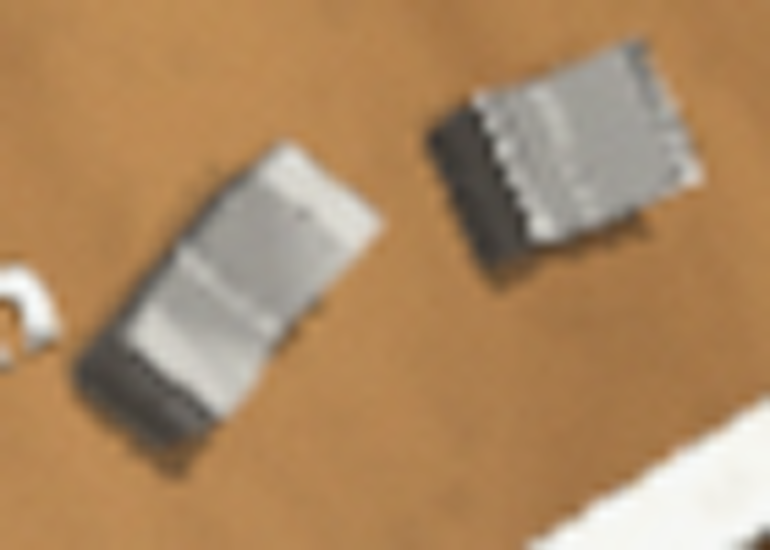

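View pics/s1.png

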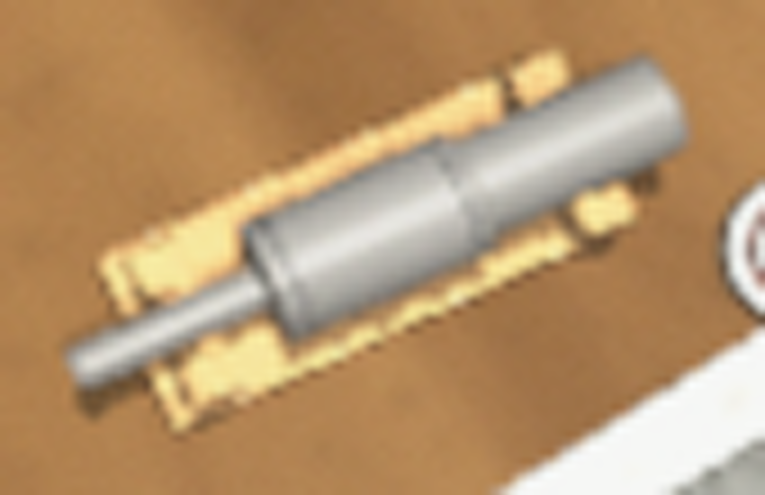

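View pics/i1.png

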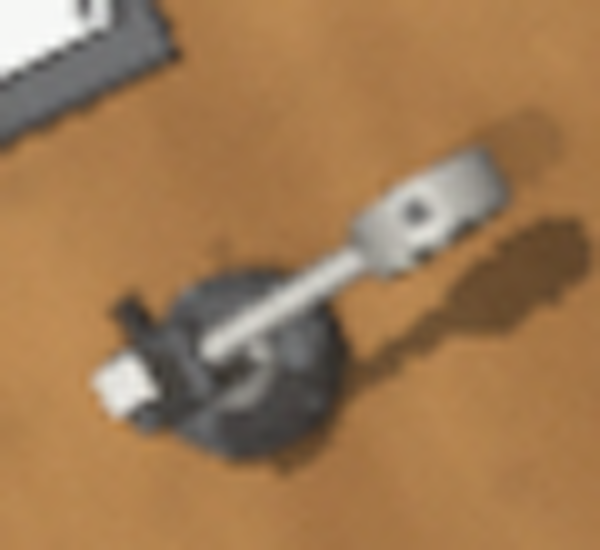

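Run:
```python
from h import *
import pickle
f=pickle.load(open("top0.pkl","rb"))
def up(p,s,x0,y0): return ((p[0]+.5)/s-.5+x0,(p[1]+.5)/s-.5+y0)
def q(pts,s,x0,y0,z):
    P=np.array([onz(f,*up(p,s,x0,y0),z)[:2] for p in pts]); return P
def ang(v): return np.degrees(np.arctan2(v[1],v[0])).round(1)
for n,pts,z in [("tall",[(288,140),(383,218),(222,420),(130,335)],.0607),("low",[(640,40),(703,183),(532,247),(476,95)],.044)]:
    P=q(pts,11,410,155,z);print(n,P.mean(0).round(4),"x:",ang(P[1]-P[0]),ang(P[2]-P[3]),"y:",ang(P[3]-P[0]),ang(P[2]-P[1]),np.linalg.norm(np.diff(np.vstack([P,P[:1]]),axis=0),axis=1).round(4))
# shaft: axis points, thin end centre & thick end top
P=q([(85,365),(255,290),(272,282),(460,192),(668,95)],9,330,195,.045);print("shaft",P.round(4),ang(P[3]-P[2]),ang(P[4]-P[0]),np.linalg.norm(P[4]-P[0]))
# middle silhouettes at z=.045
P=q([(248,232),(300,333),(435,143),(487,245)],9,330,195,.045);print("mid",P.round(4),P.mean(0).round(4),ang(P[2]-P[0]),ang(P[3]-P[1]))
# indicator
P=q([(125,385)],10,215,225,.156);print("post top",P.round(4))
P=q([(425,208)],10,215,225,.1305);print("dial top",P.round(4))
P=q([(258,365)],10,215,225,.03);print("foot top",P.round(4))
P=q([(125,300),(145,420)],10,215,225,.11);print("clamp?",P.round(4))
for p in [(274,182),(290,195),(297,213),(480,50)]: print(p,onz(f,*p,0),onz(f,*p,.5))
```

```text
tall [ 0.5659 -0.2932] x: -132.3 -135.5 y: 138.9 139.2 [0.0303 0.066  0.0307 0.0643]
low [ 0.6021 -0.3846] x: -160.6 -163.9 y: 107.3 109.2 [0.0397 0.047  0.0412 0.0447]
shaft [[ 0.4211 -0.0326]
 [ 0.4427 -0.0851]
 [ 0.445  -0.0903]
 [ 0.4712 -0.1488]
 [ 0.4996 -0.2138]] -65.8 -66.6 0.19742280730639858
mid [[ 0.4604 -0.0836]
 [ 0.4293 -0.0983]
 [ 0.4864 -0.1418]
 [ 0.4548 -0.1563]] [ 0.4577 -0.12  ] -65.9 -66.3
post top [[0.3564 0.2461]]
dial top [[0.3976 0.1776]]
foot top [[0.3561 0.2407]]
clamp? [[0.376  0.2578]
 [0.3457 0.2524]]
(274, 182) [0.58041877 0.15007407 0.        ] [0.49309652 0.08865529 0.5       ]
(290, 195) [0.54110415 0.10384375 0.        ] [0.47205562 0.06391315 0.5       ]
(297, 213) [0.48828932 0.08427364 0.        ] [0.4437895  0.05343937 0.5       ]
(480, 50) [ 0.97324213 -0.47978252  0.        ] [ 0.70333273 -0.2484394   0.5       ]
```

```bash
cat >> h.py <<'E'
def plan(*wps, R=None, p=None):
    "wps: (x,y,z,rows): prints per-row tool shift for fixed orientation"
    s=state(); p=np.array(s["position"] if p is None else p,float); R=np.array(s["ee_rot"]) if R is None else R
    print("t",round(s["t"],2),"p",p.round(4),"yaw_y",np.degrees(np.arctan2(R[1,1],R[0,1])).round(2),"tilt",R[:2,2].round(4),"gap",round(s["finger_gap"],4))
    for w in wps:
        d=R.T@(np.array(w[:3])-p); n=w[3]; print(w,"total",d.round(4),"per row",(d/n).round(4),"len",np.linalg.norm(d/n).round(4)); p=np.array(w[:3])
E
python3 - <<'E'
from h import *
plan((.40,.25,.242,10),(.422,.073,.23,5),(.566,-.293,.20,11))
E
```

```text
t 0.1 p [0.2626 0.6214 0.2417] yaw_y 67.09 tilt [-0.0004 -0.0011] gap 0.0854
(0.4, 0.25, 0.242, 10) total [-0.2711 -0.2886  0.    ] per row [-0.0271 -0.0289  0.    ] len 0.0396
(0.422, 0.073, 0.23, 5) total [-0.0892 -0.1545  0.0122] per row [-0.0178 -0.0309  0.0024] len 0.0358
(0.566, -0.293, 0.2, 11) total [-0.2751 -0.2811  0.0304] per row [-0.025  -0.0256  0.0028] len 0.0359
```

Emit:
arm_command:
  commands:
    - [[-0.027,-0.029,0],[0,0,0]]
    - [[-0.027,-0.029,0],[0,0,0]]
    - [[-0.027,-0.029,0],[0,0,0]]
    - [[-0.027,-0.029,0],[0,0,0]]
    - [[-0.027,-0.029,0],[0,0,0]]
    - [[-0.027,-0.029,0],[0,0,0]]
    - [[-0.027,-0.029,0],[0,0,0]]
    - [[-0.027,-0.029,0],[0,0,0]]
    - [[-0.027,-0.029,0],[0,0,0]]
    - [[-0.027,-0.029,0],[0,0,0]]
  fingers: 0
  grip_force: 70

```text
t: 0.93
position: [0.3986, 0.2475, 0.2422]
ee_rot: [[-0.921, 0.389, -0.0], [0.389, 0.921, 0.0], [0.0, 0.0, -1.0]]
wrist_force: [0.7, 1.2, 0.4]
finger_gap: 0.0425
```

Emit:
arm_command:
  commands:
    - [[-0.018,-0.031,0],[0,0,0]]
    - [[-0.018,-0.031,0],[0,0,0]]
    - [[-0.018,-0.031,0],[0,0,0]]
    - [[-0.018,-0.031,0],[0,0,0]]
    - [[-0.018,-0.031,0],[0,0,0]]
    - [[-0.025,-0.0256,0],[0,0,0]]
    - [[-0.025,-0.0256,0],[0,0,0]]
    - [[-0.025,-0.0256,0],[0,0,0]]
    - [[-0.025,-0.0256,0],[0,0,0]]
    - [[-0.025,-0.0256,0],[0,0,0]]

```text
t: 1.77
position: [0.4866, -0.0966, 0.2424]
ee_rot: [[-0.921, 0.389, 0.0], [0.389, 0.921, 0.0], [-0.0, 0.0, -1.0]]
wrist_force: [0.7, 0.2, 0.1]
finger_gap: 0.0426
```

Run:
```python
from h import *
plan((.566,-.293,.15,10)); print(state()["joints"].round(2))
```

```text
t 1.77 p [ 0.4866 -0.0966  0.2424] yaw_y 67.1 tilt [0.0003 0.0002] gap 0.0426
(0.566, -0.293, 0.15, 10) total [-0.1495 -0.15    0.0924] per row [-0.015  -0.015   0.0092] len 0.0231
[-0.49  0.14  0.62  2.03 -0.1   1.    1.35]
```

Emit:
arm_command:
  commands:
    - [[-0.0187,-0.0188,0.008],[0,0,0]]
    - [[-0.0187,-0.0188,0.008],[0,0,0]]
    - [[-0.0187,-0.0188,0.008],[0,0,0]]
    - [[-0.0187,-0.0188,0.008],[0,0,0]]
    - [[-0.0187,-0.0188,0.008],[0,0,0]]
    - [[-0.0187,-0.0188,0.008],[0,0,0]]
    - [[-0.0187,-0.0188,0.008],[0,0,0]]
    - [[-0.0187,-0.0188,0.008],[0,0,0]]
    - [[0,0,0],[0,0,6.2]]
    - [[0,0,0],[0,0,6.2]]
  fingers: 1

```text
t: 2.6
position: [0.565, -0.2936, 0.1773]
ee_rot: [[-0.812, 0.584, -0.002], [0.584, 0.812, -0.001], [0.001, -0.001, -1.0]]
wrist_force: [-0.3, 0.5, -0.2]
finger_gap: 0.0852
```

Run:
```python
from h import *
plan((.566,-.293,.10,10)); f=grab_frame("top");save("a1",f,(380,120,520,230),5.5);g=grab_frame("side");save("a2",g,(300,130,420,230),6)
```

```text
t 2.6 p [ 0.565  -0.2936  0.1773] yaw_y 54.29 tilt [-0.0017 -0.0005] gap 0.0852
(0.566, -0.293, 0.1, 10) total [-0.0005  0.0012  0.0773] per row [-0.0001  0.0001  0.0077] len 0.0077
```

View pics/a1.png

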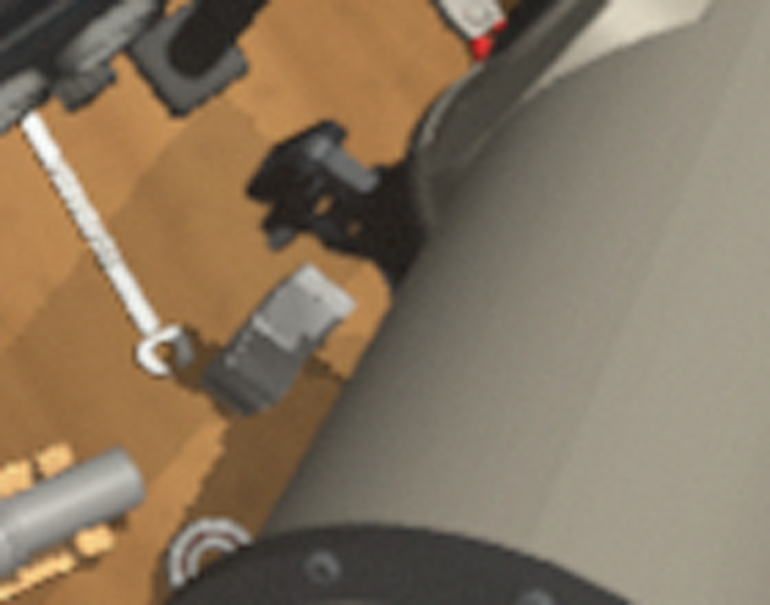

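View pics/a2.png

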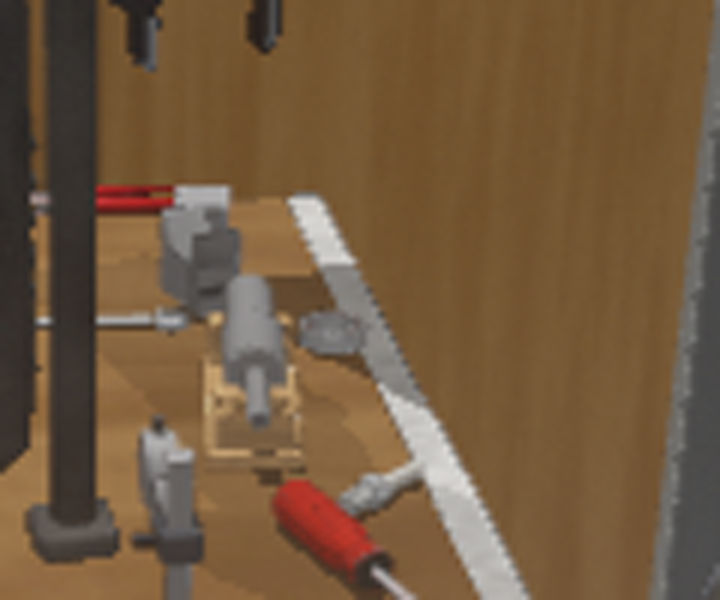

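The picture shows the tall block at crop (280,340) below and left of the open fingers, in line with the measured pose; nothing is in the fingers' way. Descending.

Emit:
arm_command:
  commands:
    - [[0,0.001,0.02],[0,0,5.8]]
    - [[0,0,0.024],[0,0,0]]
    - [[0,0,0.024],[0,0,0]]
    - [[0,0,0.024],[0,0,0]]
    - [[0,0,0.022],[0,0,0]]
    - [[0,0,0.02],[0,0,0]]
    - [[0,0,0.015],[0,0,0]]
    - [[0,0,0.01],[0,0,0]]
    - [[0,0,0.003],[0,0,0]]
    - [[0,0,0],[0,0,0]]

```text
t: 3.53
position: [0.5661, -0.2908, 0.0161]
ee_rot: [[-0.754, 0.657, -0.001], [0.657, 0.754, 0.0], [0.001, -0.0, -1.0]]
wrist_force: [0.2, 0.4, 0.7]
finger_gap: 0.0853
```

Emit:
arm_command:
  commands:
    - [[0,0,0],[0,0,0]]
    - [[0,0,0],[0,0,0]]
    - [[0,0,0],[0,0,0]]
    - [[0,0,0],[0,0,0]]
    - [[0,0,0],[0,0,0]]
    - [[0,0,0],[0,0,0]]
    - [[0,0,0],[0,0,0]]
    - [[0,0,0],[0,0,0]]
    - [[0,0,0],[0,0,0]]
    - [[0,0,0],[0,0,0]]
  fingers: -1

```text
t: 4.37
position: [0.5663, -0.2915, 0.0172]
ee_rot: [[-0.753, 0.658, 0.001], [0.658, 0.753, -0.001], [-0.001, -0.0, -1.0]]
wrist_force: [-2.6, -0.7, 10.0]
finger_gap: 0.0314
```

Run:
```python
from h import *
plan((.566,-.293,.23,10)); f=grab_frame("top");save("a3",f,(380,120,520,230),5.5);g=grab_frame("side");save("a4",g,(300,130,420,230),6)
```

```text
t 4.37 p [ 0.5663 -0.2915  0.0172] yaw_y 48.87 tilt [ 0.0007 -0.0006] gap 0.0314
(0.566, -0.293, 0.23, 10) total [-0.001  -0.0014 -0.2128] per row [-0.0001 -0.0001 -0.0213] len 0.0213
```

View pics/a3.png

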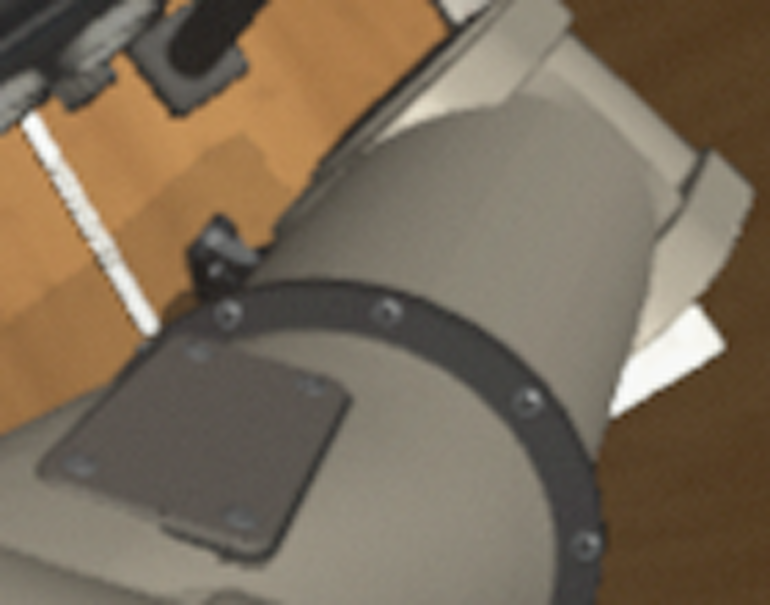

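View pics/a4.png

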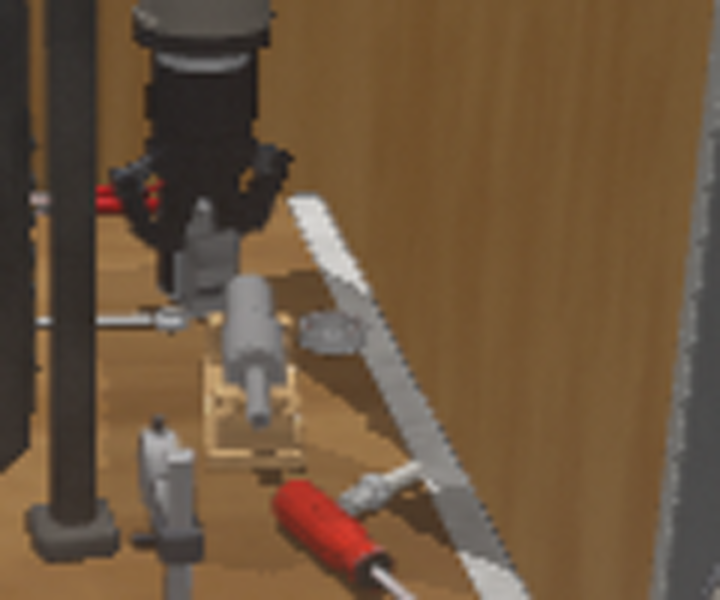

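Emit:
arm_command:
  commands:
    - [[0,0,-0.01],[0,0,0]]
    - [[0,0,-0.02],[0,0,0]]
    - [[0,0,-0.024],[0,0,0]]
    - [[0,0,-0.024],[0,0,0]]
    - [[0,0,-0.024],[0,0,0]]
    - [[0,0,-0.024],[0,0,0]]
    - [[0,0,-0.024],[0,0,0]]
    - [[0,0,-0.024],[0,0,0]]
    - [[0,0,-0.024],[0,0,0]]
    - [[0,0,-0.022],[0,0,0]]

```text
t: 5.3
position: [0.5658, -0.2906, 0.2381]
ee_rot: [[-0.753, 0.658, -0.0], [0.658, 0.753, 0.0], [0.0, 0.0, -1.0]]
wrist_force: [-0.4, -0.1, -5.5]
finger_gap: 0.0313
```

Run:
```python
from h import *
plan((.424,.06,.235,12),(.424,.09,.235,1),(.4552,.326,.235,7)); f=grab_frame("side");save("a5",f,(250,100,450,250),4)
```

```text
t 5.3 p [ 0.5658 -0.2906  0.2381] yaw_y 48.88 tilt [-0.0001  0.0003] gap 0.0313
(0.424, 0.06, 0.235, 12) total [0.3374 0.1709 0.0032] per row [0.0281 0.0142 0.0003] len 0.0315
(0.424, 0.09, 0.235, 1) total [0.0197 0.0226 0.    ] per row [0.0197 0.0226 0.    ] len 0.03
(0.4552, 0.326, 0.235, 7) total [1.317e-01 1.983e-01 1.000e-04] per row [0.0188 0.0283 0.    ] len 0.034
```

View pics/a5.png

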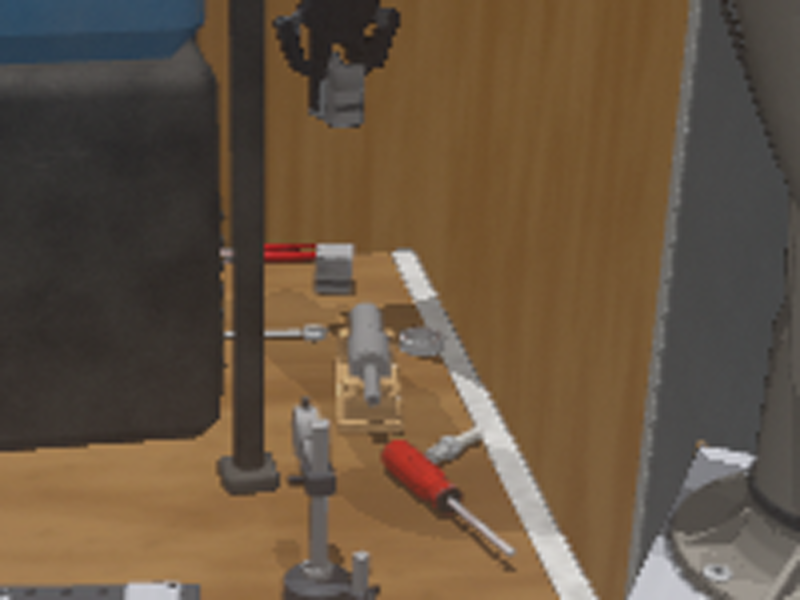

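The block hangs level in the fingers at crop (342,95), and the wrist carries 5.5 N. Carrying it round the corner.

Emit:
arm_command:
  commands:
    - [[0.028,0.0142,0],[0,0,0]]
    - [[0.028,0.0142,0],[0,0,0]]
    - [[0.028,0.0142,0],[0,0,0]]
    - [[0.028,0.0142,0],[0,0,0]]
    - [[0.028,0.0142,0],[0,0,0]]
    - [[0.028,0.0142,0],[0,0,0]]
    - [[0.028,0.0142,0],[0,0,0]]
    - [[0.028,0.0142,0],[0,0,0]]
    - [[0.028,0.0142,0],[0,0,0]]
    - [[0.028,0.0142,0],[0,0,0]]

```text
t: 6.18
position: [0.4473, 0.0014, 0.2363]
ee_rot: [[-0.753, 0.658, -0.0], [0.658, 0.753, 0.0], [0.0, 0.0, -1.0]]
wrist_force: [0.5, 0.6, -6.2]
finger_gap: 0.0313
```

Emit:
arm_command:
  commands:
    - [[0.028,0.0142,0],[0,0,0]]
    - [[0.028,0.0142,0],[0,0,0]]
    - [[0.0197,0.0226,0],[0,0,0]]
    - [[0.0188,0.0283,0],[0,0,0]]
    - [[0.0188,0.0283,0],[0,0,0]]
    - [[0.0188,0.0283,0],[0,0,0]]
    - [[0.0188,0.0283,0],[0,0,0]]
    - [[0.0188,0.0283,0],[0,0,0]]
    - [[0.0188,0.0283,0],[0,0,0]]
    - [[0.0188,0.0283,0],[0,0,0]]

```text
t: 7.02
position: [0.4558, 0.3256, 0.2362]
ee_rot: [[-0.753, 0.658, -0.001], [0.658, 0.753, -0.0], [0.0, -0.001, -1.0]]
wrist_force: [0.0, -0.7, -5.6]
finger_gap: 0.0316
```

Emit:
arm_command:
  commands:
    - [[0,0,0.013],[0,0,3.3]]
    - [[0,0,0.013],[0,0,3.3]]
    - [[0,0,0.013],[0,0,3.3]]
    - [[0,0,0.013],[0,0,3.3]]
    - [[0,0,0.013],[0,0,3.3]]
    - [[0,0,0.013],[0,0,3.3]]
    - [[0,0,0.013],[0,0,3.3]]
    - [[0,0,0.01],[0,0,0]]
    - [[0,0,0],[0,0,0]]
    - [[0,0,0],[0,0,0]]

```text
t: 7.85
position: [0.456, 0.324, 0.1352]
ee_rot: [[-0.437, 0.9, -0.001], [0.9, 0.437, -0.001], [-0.0, -0.001, -1.0]]
wrist_force: [-0.2, -0.2, -4.1]
finger_gap: 0.0312
```

Run:
```python
from h import *
plan((.4552,.326,.045,10)); f=grab_frame("top");save("a6",f,(130,160,290,280),5);g=grab_frame("side");save("a7",g,(200,150,360,300),4)
```

```text
t 7.85 p [0.456  0.324  0.1352] yaw_y 25.9 tilt [-0.0007 -0.0009] gap 0.0312
(0.4552, 0.326, 0.045, 10) total [0.0022 0.0003 0.0902] per row [0.0002 0.     0.009 ] len 0.009
```

View pics/a6.png

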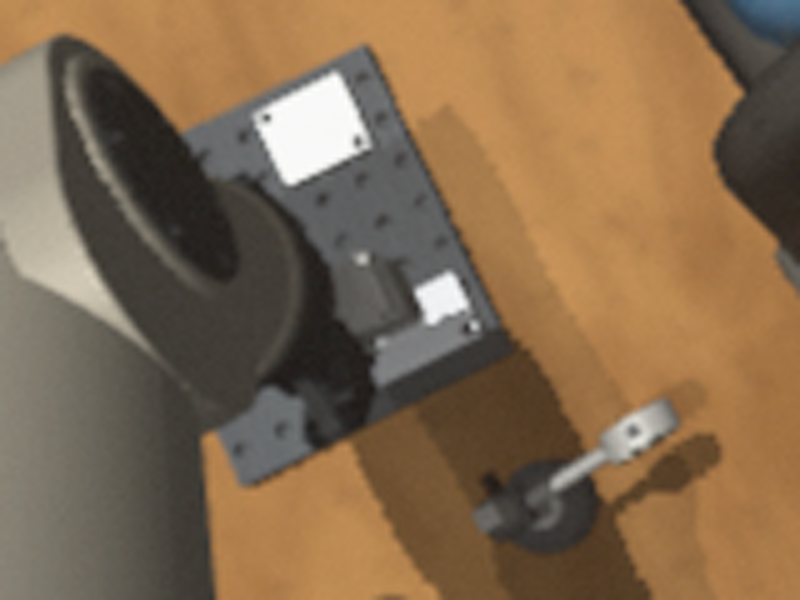

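View pics/a7.png

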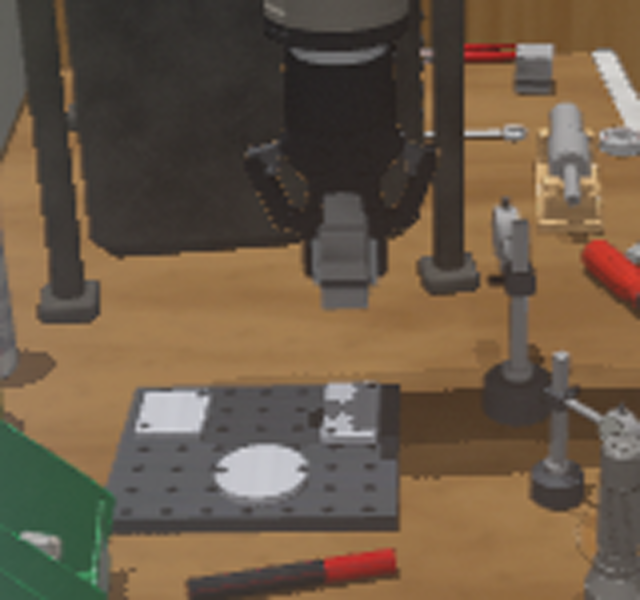

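Run:
```python
from h import *
g=grab_frame("side")
import numpy as np
for p in [(322,308),(344.5,308),(367,307)]:
    u=((p[0]+.5)/4-.5+200,(p[1]+.5)/4-.5+150); print(onz(g,*u,.118).round(4))
R=np.array([[.9,-.437],[.437,.9]])
for a in [(-.016,.033),(0,.033),(.016,.033)]:
    X=R@np.array(a)+[.456,.324];print(X, proj(g,[*X,.118]))
for n,z in [((.4552,.326),.02),((.5725,.3833),.02),((.474,.422),.02)]: print(proj(g,[*n,z]))
```

```text
[0.459  0.3531 0.118 ]
[0.4448 0.3465 0.118 ]
[0.4313 0.3387 0.118 ]
[0.427179 0.346708] [291.37592187 227.94289713]
[0.441579 0.3537  ] [285.55429433 228.00014315]
[0.455979 0.360692] [279.72969878 228.05741836]
[286.93771848 252.31902709]
[242.11148249 252.86472544]
[264.35197008 267.88182392]
```

Run:
```python
from h import *
g=grab_frame("side");save("a8",g,(260,190,310,240),12)
R=np.array([[.9,-.437],[.437,.9]])
for n,a in [("bot",(0,.033,.118)),("top",(-.016,.033,.118+.0607)),("top",(.016,.033,.118+.0607)),("groovebottom",(0,.033,.118+.0387)),("farlandtop",(-.016,-.033,.118+.0607)),("far",(.016,-.033,.118+.0607)),("farnear",(.0,-.022,.118+.0607)),("near inner",(.0,.022,.118+.0607))]:
    X=R@np.array(a[:2])+[.456,.324];p=proj(g,[*X,a[2]]);print(n,p.round(1),((p-[260,190]+.5)*12-.5).round())
```

```text
bot [285.6 228. ] [312. 462.]
top [290.8 208.1] [376. 223.]
top [278.9 208.2] [233. 224.]
groovebottom [285.1 215.5] [307. 311.]
farlandtop [291.6 197.9] [384. 100.]
far [280.3 198. ] [249. 101.]
farnear [285.8 199.6] [315. 120.]
near inner [285.1 206.4] [306. 202.]
```

View pics/a8.png

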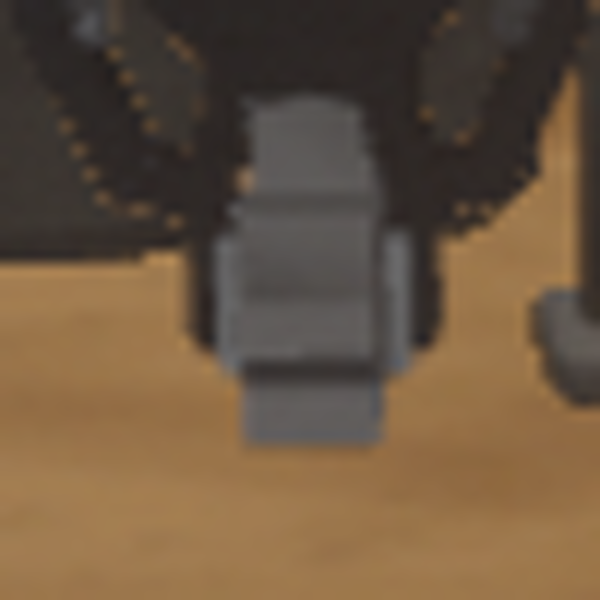

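Emit:
arm_command:
  commands:
    - [[0.002,0,0.015],[0,0,0]]
    - [[0,0,0.015],[0,0,0]]
    - [[0,0,0.015],[0,0,0]]
    - [[0,0,0.015],[0,0,0]]
    - [[0,0,0.015],[0,0,0]]
    - [[0,0,0.01],[0,0,0]]
    - [[0,0,0.005],[0,0,0]]
    - [[0,0,0],[0,0,0]]
    - [[0,0,0],[0,0,0]]
    - [[0,0,0],[0,0,0]]

```text
t: 8.88
position: [0.4558, 0.3263, 0.0461]
ee_rot: [[-0.435, 0.9, 0.001], [0.9, 0.435, 0.001], [0.0, 0.001, -1.0]]
wrist_force: [0.8, 0.7, -6.1]
finger_gap: 0.0312
```

Run:
```python
from h import *
plan((.4552,.326,.037,10)); f=grab_frame("top");save("a9",f,(170,185,250,245),9);g=grab_frame("side");save("a10",g,(230,200,330,270),8)
R=np.array([[.9,-.437],[.437,.9]])
b=state()["position"][:2];z0=state()["position"][2]-.0172
for n,a in [("botL",(.016,.033,0)),("botR",(-.016,.033,0)),("top",(-.016,.033,.0607)),("groovebottom",(0,0.033,.0387)),("far",(.016,-.033,.0607))]:
    X=R@np.array(a[:2])+b;p=proj(g,[*X,z0+a[2]]);q=proj(f,[*X,z0+a[2]]);print(n,((p-[230,200]+.5)*8-.5).round(),((q-[170,185]+.5)*9-.5).round())
```

```text
t 8.88 p [0.4558 0.3263 0.0461] yaw_y 25.79 tilt [0.0008 0.0008] gap 0.0312
(0.4552, 0.326, 0.037, 10) total [-0.     -0.0007  0.0091] per row [-0.     -0.0001  0.0009] len 0.0009
botL [408. 452.] [247. 372.]
botR [498. 451.] [290. 464.]
top [494. 302.] [224. 459.]
groovebottom [450. 357.] [227. 413.]
far [412. 212.] [383. 259.]
```

View pics/a9.png

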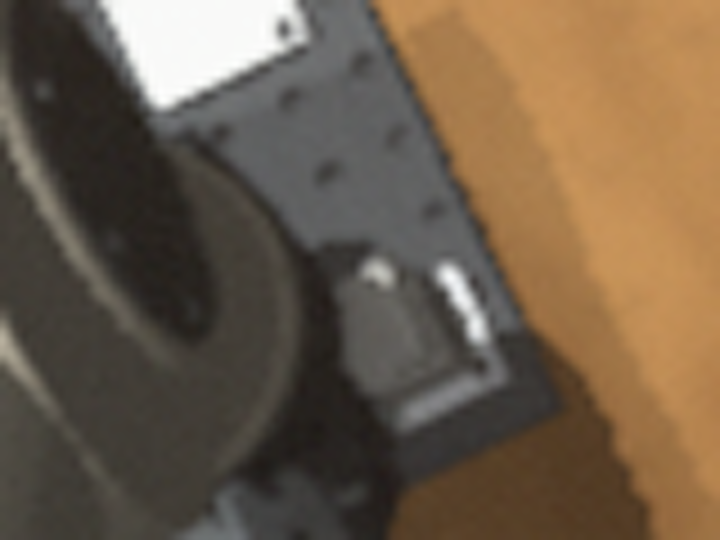

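View pics/a10.png

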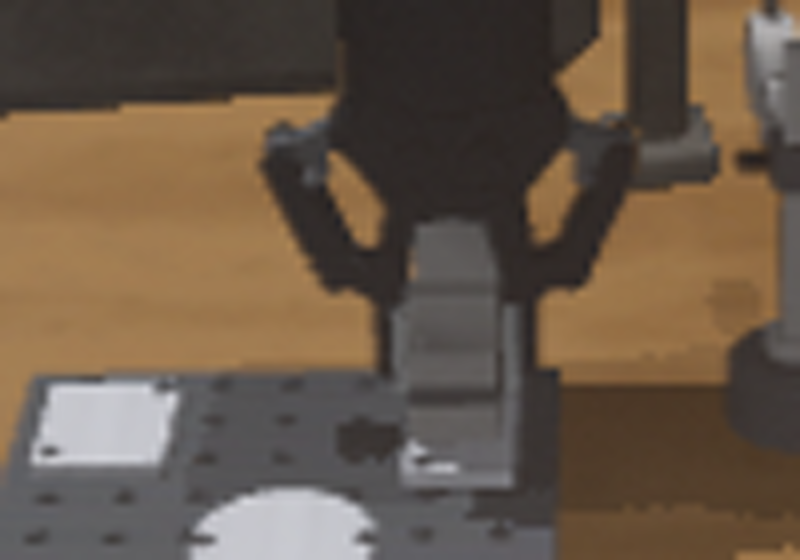

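Run:
```python
from h import *
f=grab_frame("top");save("a11",f,(195,200,235,236),20)
R=np.array([[.9,-.4355],[.4355,.9]])
b=state()["position"][:2];z0=state()["position"][2]-.0172
def P(c,a,z):
    X=R@np.array(a)+c;q=proj(f,[*X,z]);return ((q-[195,200]+.5)*20-.5).round()
for a in [(.016,-.033),(-.016,-.033)]:
    print("bot",P(b,a,z0),"top",P(b,a,z0+.0607), "midh",P(b,a,z0+.03))
for a in [(.02,-.037),(-.02,-.037)]: print("pad",P(np.array([.4552,.326]),a,.02))
```

```text
bot [476. 314.] top [352. 276.] midh [416. 296.]
bot [573. 517.] top [454. 492.] midh [516. 505.]
pad [509. 284.]
pad [629. 536.]
```

View pics/a11.png

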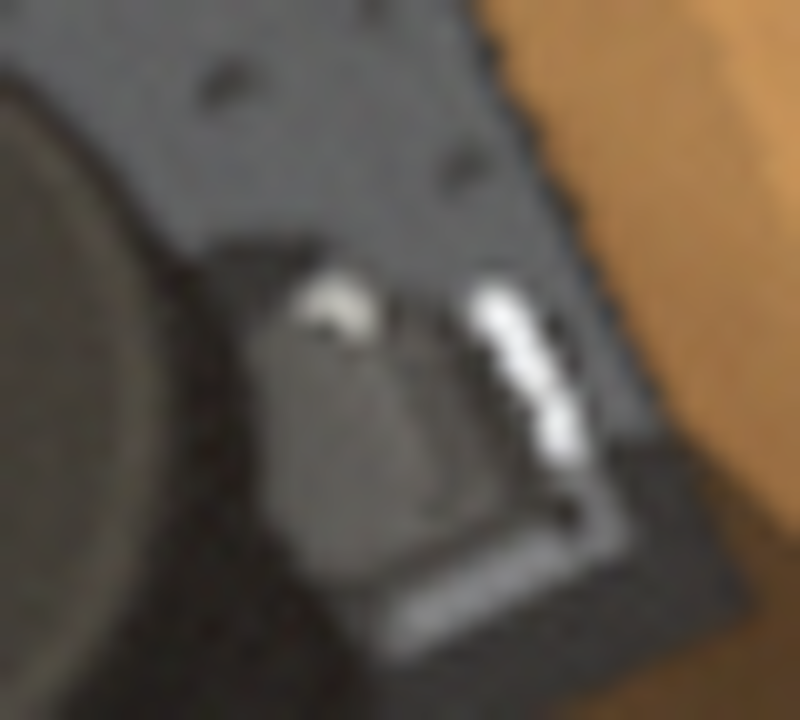

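Emit:
arm_command:
  commands:
    - [[0,0,0.003],[0,0,0]]
    - [[0,0,0.003],[0,0,0]]
    - [[0,0,0.003],[0,0,0]]
    - [[0,0,0],[0,0,0]]
    - [[0,0,0],[0,0,0]]
    - [[0,0,0],[0,0,0]]
    - [[0,0,0],[0,0,0]]
    - [[0,0,0],[0,0,0]]
    - [[0,0,0],[0,0,0]]
    - [[0,0,0],[0,0,0]]

```text
t: 9.87
position: [0.4554, 0.3262, 0.0371]
ee_rot: [[-0.435, 0.9, -0.0], [0.9, 0.435, 0.001], [0.001, -0.0, -1.0]]
wrist_force: [-7.5, -3.6, 22.4]
finger_gap: 0.0315
```

Emit:
arm_command:
  commands:
    - [[0,0,0.001],[0,0,0]]
    - [[0,0,0.001],[0,0,0]]
    - [[0,0,0.001],[0,0,0]]
    - [[0,0,0],[0,0,0]]
    - [[0,0,0],[0,0,0]]
    - [[0,0,0],[0,0,0]]
    - [[0,0,0],[0,0,0]]
    - [[0,0,0],[0,0,0]]
    - [[0,0,0],[0,0,0]]
    - [[0,0,0],[0,0,0]]

```text
t: 10.7
position: [0.4554, 0.3263, 0.037]
ee_rot: [[-0.435, 0.901, -0.001], [0.901, 0.435, 0.003], [0.003, 0.0, -1.0]]
wrist_force: [-27.6, -16.5, 92.1]
finger_gap: 0.0307
```

Emit:
arm_command:
  commands:
    - [[0,0,-0.001],[0,0,0]]
    - [[0,0,-0.001],[0,0,0]]
    - [[0,0,-0.001],[0,0,0]]
    - [[0,0,-0.0006],[0,0,0]]
    - [[0,0,0],[0,0,0]]
    - [[0,0,0],[0,0,0]]
    - [[0,0,0],[0,0,0]]
    - [[0,0,0],[0,0,0]]
    - [[0,0,0],[0,0,0]]
    - [[0,0,0],[0,0,0]]

```text
t: 11.53
position: [0.4554, 0.3262, 0.0372]
ee_rot: [[-0.435, 0.9, -0.0], [0.9, 0.435, 0.0], [0.0, -0.0, -1.0]]
wrist_force: [-5.6, -1.7, 12.7]
finger_gap: 0.0309
```

Emit:
arm_command:
  commands:
    - [[0,0,0],[0,0,0]]
    - [[0,0,0],[0,0,0]]
    - [[0,0,0],[0,0,0]]
    - [[0,0,0],[0,0,0]]
    - [[0,0,0],[0,0,0]]
    - [[0,0,-0.01],[0,0,0]]
    - [[0,0,-0.03],[0,0,0]]
    - [[0,0,-0.04],[0,0,0]]
    - [[0,0,-0.04],[0,0,0]]
    - [[0,0,-0.04],[0,0,0]]
  fingers: 1

```text
t: 12.37
position: [0.4552, 0.3253, 0.1993]
ee_rot: [[-0.434, 0.901, -0.0], [0.901, 0.434, -0.001], [-0.0, -0.0, -1.0]]
wrist_force: [-0.3, 0.9, 0.4]
finger_gap: 0.0856
```

Run:
```python
from h import *
plan((.424,.09,.2,10),(.424,.06,.2,1),(.602,-.385,.2,13)); f=grab_frame("top");save("a12",f,(170,185,250,245),9);g=grab_frame("side");save("a13",g,(230,200,330,270),8)
```

```text
t 12.37 p [0.4552 0.3253 0.1993] yaw_y 25.75 tilt [-0.     -0.0006] gap 0.0856
(0.424, 0.09, 0.2, 10) total [-0.1984 -0.1304 -0.0006] per row [-0.0198 -0.013  -0.0001] len 0.0237
(0.424, 0.06, 0.2, 1) total [-0.027 -0.013  0.   ] per row [-0.027 -0.013  0.   ] len 0.03
(0.602, -0.385, 0.2, 13) total [-4.781e-01 -3.300e-02  2.000e-04] per row [-0.0368 -0.0025  0.    ] len 0.0369
```

View pics/a12.png

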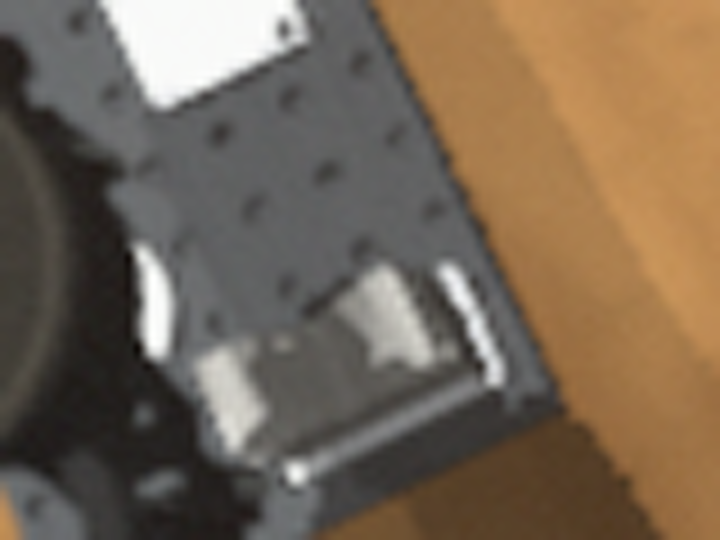

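View pics/a13.png

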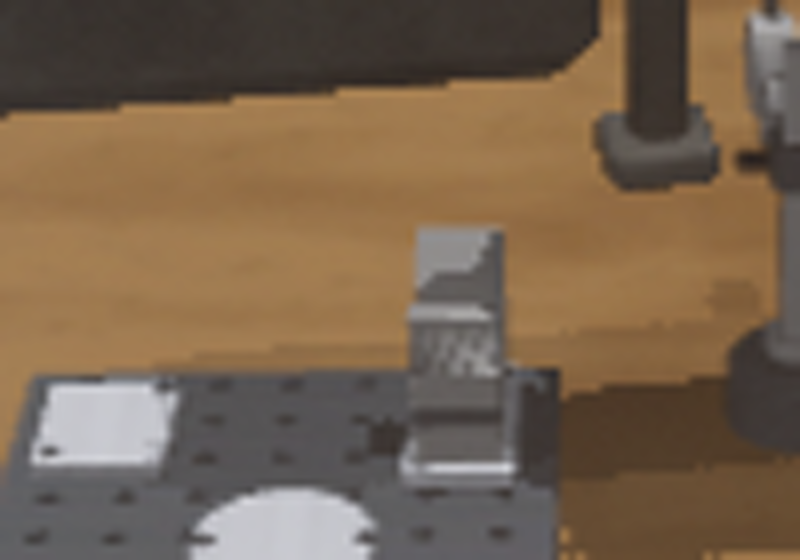

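The tall block stands upright on its pad, with a margin of pad visible on each side. Now the low block.

Emit:
arm_command:
  commands:
    - [[-0.0283,-0.0186,0],[0,0,0]]
    - [[-0.0283,-0.0186,0],[0,0,0]]
    - [[-0.0283,-0.0186,0],[0,0,0]]
    - [[-0.0283,-0.0186,0],[0,0,0]]
    - [[-0.0283,-0.0186,0],[0,0,0]]
    - [[-0.0283,-0.0186,0],[0,0,0]]
    - [[-0.0283,-0.0186,0],[0,0,0]]
    - [[-0.027,-0.013,0],[0,0,0]]
    - [[-0.0368,-0.0025,0],[0,0,0]]
    - [[-0.0368,-0.0025,0],[0,0,0]]
  fingers: 0

```text
t: 13.3
position: [0.4515, -0.0087, 0.1976]
ee_rot: [[-0.436, 0.9, 0.001], [0.9, 0.436, 0.002], [0.001, 0.002, -1.0]]
wrist_force: [2.4, 1.0, 0.2]
finger_gap: 0.0427
```

Emit:
arm_command:
  commands:
    - [[-0.0368,-0.0025,0],[0,0,0]]
    - [[-0.0368,-0.0025,0],[0,0,0]]
    - [[-0.0368,-0.0025,0],[0,0,0]]
    - [[-0.0368,-0.0025,0],[0,0,0]]
    - [[-0.0368,-0.0025,0],[0,0,0]]
    - [[-0.0368,-0.0025,0],[0,0,0]]
    - [[-0.0368,-0.0025,0],[0,0,0]]
    - [[-0.0368,-0.0025,0],[0,0,0]]
    - [[-0.0368,-0.0025,0],[0,0,0]]
    - [[-0.0368,-0.0025,0],[0,0,0]]

```text
t: 14.13
position: [0.5897, -0.3512, 0.1971]
ee_rot: [[-0.435, 0.9, -0.0], [0.9, 0.435, 0.0], [0.001, -0.0, -1.0]]
wrist_force: [-0.2, 1.0, 0.6]
finger_gap: 0.0427
```

Emit:
arm_command:
  commands:
    - [[-0.0368,-0.0025,0],[0,0,0]]
    - [[0,0,0.01],[0,0,4]]
    - [[0,0,0.02],[0,0,3.7]]
    - [[0,0,0.02],[0,0,0]]
    - [[0,0,0.02],[0,0,0]]
    - [[0,0,0.01],[0,0,0]]
    - [[0,0,0],[0,0,0]]
    - [[0,0,0],[0,0,0]]
    - [[0,0,0],[0,0,0]]
    - [[0,0,0],[0,0,0]]
  fingers: 1

```text
t: 14.97
position: [0.6038, -0.3842, 0.1184]
ee_rot: [[-0.31, 0.951, 0.002], [0.951, 0.31, -0.001], [-0.001, 0.001, -1.0]]
wrist_force: [0.2, -0.4, 1.1]
finger_gap: 0.0855
```

Run:
```python
from h import *
plan((.602,-.385,.017,10)); f=grab_frame("top");save("a14",f,(400,130,500,210),8);g=grab_frame("side");save("a15",g,(300,130,400,205),8)
```

```text
t 14.97 p [ 0.6038 -0.3842  0.1184] yaw_y 18.09 tilt [ 0.0016 -0.0008] gap 0.0855
(0.602, -0.385, 0.017, 10) total [-0.     -0.002   0.1014] per row [-0.     -0.0002  0.0101] len 0.0101
```

View pics/a14.png

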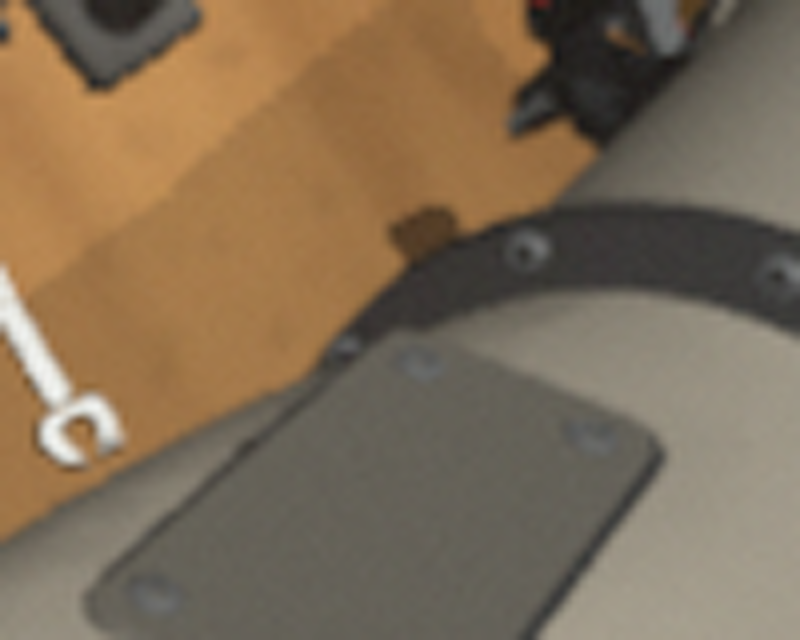

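View pics/a15.png

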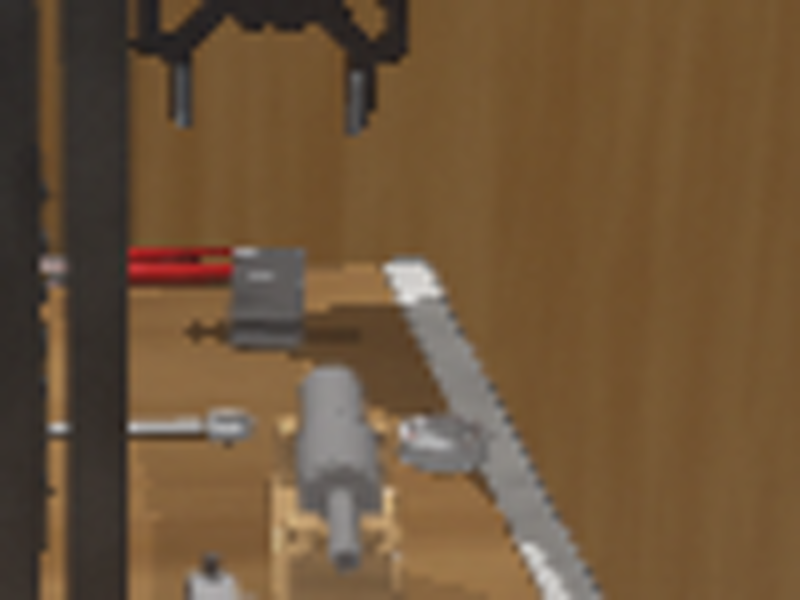

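The fingers are at 180 and 360 and the block centre is at 267, so the gripper is centred. Descending and gripping.

Emit:
arm_command:
  commands:
    - [[0,-0.002,0.015],[0,0,0]]
    - [[0,0,0.02],[0,0,0]]
    - [[0,0,0.02],[0,0,0]]
    - [[0,0,0.02],[0,0,0]]
    - [[0,0,0.015],[0,0,0]]
    - [[0,0,0.008],[0,0,0]]
    - [[0,0,0.002],[0,0,0]]
    - [[0,0,0],[0,0,0]]
    - [[0,0,0],[0,0,0]]
    - [[0,0,0],[0,0,0]]

```text
t: 15.9
position: [0.6019, -0.3848, 0.0181]
ee_rot: [[-0.311, 0.951, 0.001], [0.951, 0.311, -0.001], [-0.001, 0.001, -1.0]]
wrist_force: [0.9, -0.6, 0.7]
finger_gap: 0.0851
```

Emit:
arm_command:
  commands:
    - [[0,0,0],[0,0,0]]
    - [[0,0,0],[0,0,0]]
    - [[0,0,0],[0,0,0]]
    - [[0,0,0],[0,0,0]]
    - [[0,0,0],[0,0,0]]
    - [[0,0,0],[0,0,0]]
    - [[0,0,0],[0,0,0]]
    - [[0,0,0],[0,0,0]]
    - [[0,0,0],[0,0,0]]
    - [[0,0,0],[0,0,0]]
  fingers: -1

```text
t: 16.73
position: [0.6018, -0.3846, 0.0176]
ee_rot: [[-0.311, 0.951, 0.001], [0.951, 0.311, -0.0], [-0.001, 0.001, -1.0]]
wrist_force: [-0.8, 1.8, 6.4]
finger_gap: 0.0389
```

Emit:
arm_command:
  commands:
    - [[0,0,-0.01],[0,0,0]]
    - [[0,0,-0.02],[0,0,0]]
    - [[0,0,-0.024],[0,0,0]]
    - [[0,0,-0.024],[0,0,0]]
    - [[0,0,-0.024],[0,0,0]]
    - [[0,0,-0.024],[0,0,0]]
    - [[0,0,-0.024],[0,0,0]]
    - [[0,0,-0.024],[0,0,0]]
    - [[0,0,-0.024],[0,0,0]]
    - [[0,0,-0.022],[0,0,0]]

```text
t: 17.57
position: [0.6009, -0.3844, 0.2387]
ee_rot: [[-0.31, 0.951, -0.0], [0.951, 0.31, -0.0], [0.0, -0.0, -1.0]]
wrist_force: [0.4, -0.1, -4.0]
finger_gap: 0.039
```

Run:
```python
from h import *
plan((.424,.06,.235,15),(.424,.09,.235,1),(.5725,.3833,.235,9)); g=grab_frame("side");save("a16",g,(280,80,420,200),5)
```

```text
t 17.57 p [ 0.6009 -0.3844  0.2387] yaw_y 18.07 tilt [-0.0002 -0.    ] gap 0.039
(0.424, 0.06, 0.235, 15) total [ 0.4773 -0.0303  0.0037] per row [ 0.0318 -0.002   0.0002] len 0.0319
(0.424, 0.09, 0.235, 1) total [ 0.0285  0.0093 -0.    ] per row [ 0.0285  0.0093 -0.    ] len 0.03
(0.5725, 0.3833, 0.235, 9) total [ 0.2328  0.2321 -0.    ] per row [ 0.0259  0.0258 -0.    ] len 0.0365
```

View pics/a16.png

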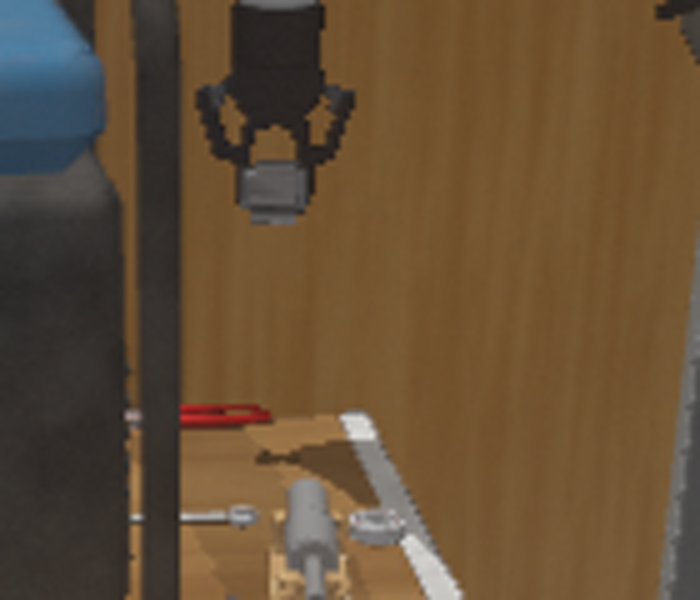

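Emit:
arm_command:
  commands:
    - [[0.0318,-0.002,0],[0,0,0]]
    - [[0.0318,-0.002,0],[0,0,0]]
    - [[0.0318,-0.002,0],[0,0,0]]
    - [[0.0318,-0.002,0],[0,0,0]]
    - [[0.0318,-0.002,0],[0,0,0]]
    - [[0.0318,-0.002,0],[0,0,0]]
    - [[0.0318,-0.002,0],[0,0,0]]
    - [[0.0318,-0.002,0],[0,0,0]]
    - [[0.0318,-0.002,0],[0,0,0]]
    - [[0.0318,-0.002,0],[0,0,0]]

```text
t: 18.45
position: [0.4823, -0.0873, 0.2368]
ee_rot: [[-0.31, 0.951, -0.001], [0.951, 0.31, 0.0], [0.001, -0.0, -1.0]]
wrist_force: [0.6, 1.1, -3.3]
finger_gap: 0.039
```

Emit:
arm_command:
  commands:
    - [[0.0318,-0.002,0],[0,0,0]]
    - [[0.0318,-0.002,0],[0,0,0]]
    - [[0.0318,-0.002,0],[0,0,0]]
    - [[0.0318,-0.002,0],[0,0,0]]
    - [[0.0318,-0.002,0],[0,0,0]]
    - [[0.0285,0.0093,0],[0,0,0]]
    - [[0.0259,0.0258,0],[0,0,0]]
    - [[0.0259,0.0258,0],[0,0,0]]
    - [[0.0259,0.0258,0],[0,0,0]]
    - [[0.0259,0.0258,0],[0,0,0]]

```text
t: 19.28
position: [0.4908, 0.2217, 0.237]
ee_rot: [[-0.311, 0.951, -0.0], [0.951, 0.311, 0.0], [0.001, -0.0, -1.0]]
wrist_force: [1.0, -0.5, -3.1]
finger_gap: 0.0394
```

Emit:
arm_command:
  commands:
    - [[0.0259,0.0258,0],[0,0,0]]
    - [[0.0259,0.0258,0],[0,0,0]]
    - [[0.0259,0.0258,0],[0,0,0]]
    - [[0.0259,0.0258,0],[0,0,0]]
    - [[0.0259,0.0258,0],[0,0,0]]
    - [[0,0,0.02],[0,0,-4]]
    - [[0,0,0.03],[0,0,-3.7]]
    - [[0,0,0.03],[0,0,0]]
    - [[0,0,0.02],[0,0,0]]
    - [[0,0,0],[0,0,0]]

```text
t: 20.12
position: [0.5707, 0.3818, 0.1324]
ee_rot: [[-0.435, 0.9, -0.005], [0.9, 0.435, -0.005], [-0.002, -0.007, -1.0]]
wrist_force: [-1.0, -0.6, -4.4]
finger_gap: 0.0389
```

Run:
```python
from h import *
plan((.5725,.3833,.042,10)); f=grab_frame("top");save("a17",f,(170,165,250,235),8);g=grab_frame("side");save("a18",g,(210,180,310,270),7)
```

```text
t 20.12 p [0.5707 0.3818 0.1324] yaw_y 25.78 tilt [-0.0053 -0.0047] gap 0.0389
(0.5725, 0.3833, 0.042, 10) total [0.0008 0.0029 0.0904] per row [0.0001 0.0003 0.009 ] len 0.009
```

View pics/a18.png

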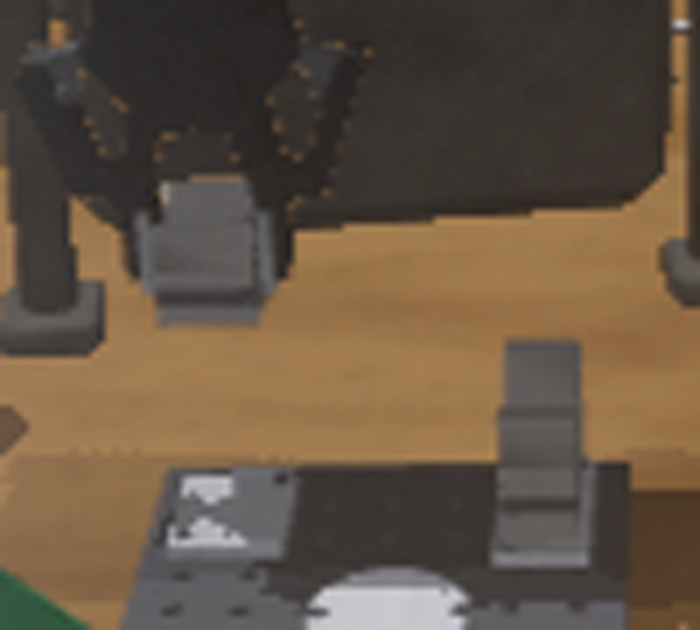

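Emit:
arm_command:
  commands:
    - [[0.001,0.002,0.015],[0,0,0]]
    - [[0,0,0.02],[0,0,0]]
    - [[0,0,0.02],[0,0,0]]
    - [[0,0,0.018],[0,0,0]]
    - [[0,0,0.012],[0,0,0]]
    - [[0,0,0.003],[0,0,0]]
    - [[0,0,0],[0,0,0]]
    - [[0,0,0],[0,0,0]]
    - [[0,0,0],[0,0,0]]
    - [[0,0,0],[0,0,0]]

```text
t: 21.05
position: [0.575, 0.3855, 0.0501]
ee_rot: [[-0.435, 0.9, 0.001], [0.9, 0.435, 0.001], [0.0, 0.002, -1.0]]
wrist_force: [0.3, 0.2, -4.0]
finger_gap: 0.0391
```

Run:
```python
from h import *
plan((.5725,.3833,.0376,10)); f=grab_frame("top");save("a19",f,(170,165,250,235),8);g=grab_frame("side");save("a20",g,(210,200,310,270),8)
```

```text
t 21.05 p [0.575  0.3855 0.0501] yaw_y 25.79 tilt [0.0013 0.0011] gap 0.0391
(0.5725, 0.3833, 0.0376, 10) total [-0.0009 -0.0032  0.0125] per row [-0.0001 -0.0003  0.0012] len 0.0013
```

View pics/a19.png

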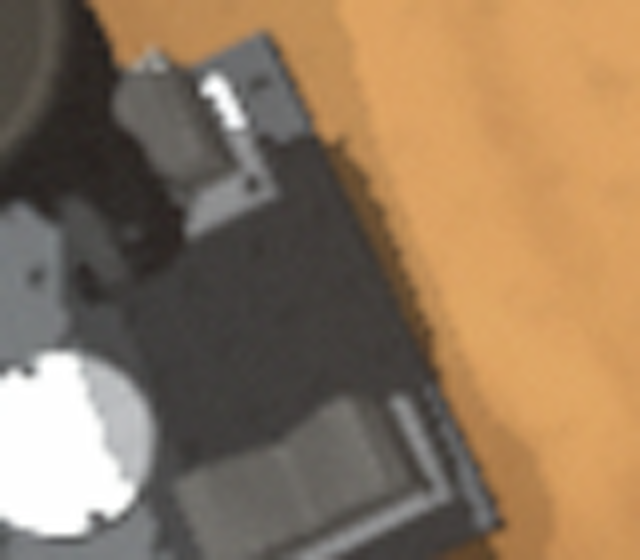

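View pics/a20.png

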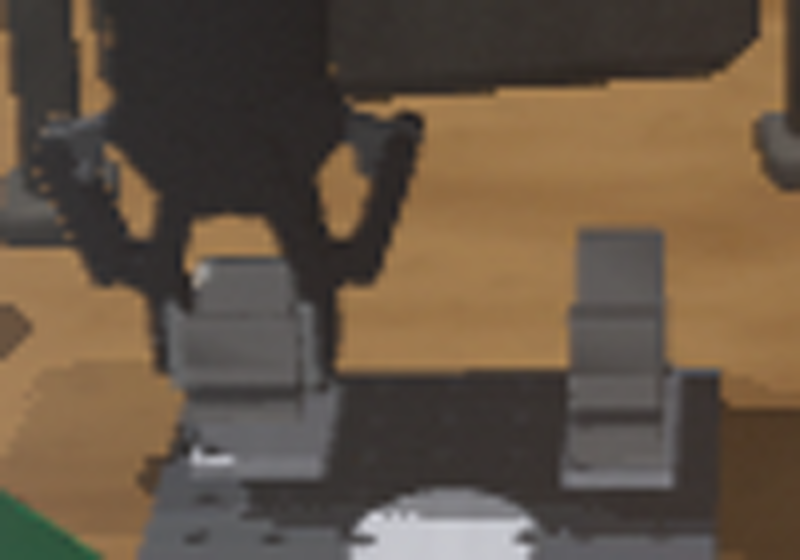

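Emit:
arm_command:
  commands:
    - [[-0.001,-0.003,0],[0,0,0]]
    - [[0,0,0.004],[0,0,0]]
    - [[0,0,0.004],[0,0,0]]
    - [[0,0,0.003],[0,0,0]]
    - [[0,0,0],[0,0,0]]
    - [[0,0,0],[0,0,0]]
    - [[0,0,0],[0,0,0]]
    - [[0,0,0],[0,0,0]]
    - [[0,0,0],[0,0,0]]
    - [[0,0,0],[0,0,0]]

```text
t: 21.98
position: [0.5721, 0.3829, 0.0377]
ee_rot: [[-0.435, 0.9, -0.0], [0.9, 0.435, -0.0], [-0.0, -0.0, -1.0]]
wrist_force: [1.2, -0.8, -4.5]
finger_gap: 0.0386
```

Emit:
arm_command:
  commands:
    - [[0,0,0.001],[0,0,0]]
    - [[0,0,0.0006],[0,0,0]]
    - [[0,0,0],[0,0,0]]
    - [[0,0,0],[0,0,0]]
    - [[0,0,0],[0,0,0]]
    - [[0,0,0],[0,0,0]]
    - [[0,0,0],[0,0,0]]
    - [[0,0,0],[0,0,0]]
    - [[0,0,0],[0,0,0]]
    - [[0,0,0],[0,0,0]]

```text
t: 22.82
position: [0.5722, 0.383, 0.0376]
ee_rot: [[-0.435, 0.9, -0.0], [0.9, 0.435, 0.001], [0.001, 0.0, -1.0]]
wrist_force: [-7.1, -3.8, 18.1]
finger_gap: 0.0391
```

Run:
```python
from h import *
plan((.5725,.3833,.0376,10)); f=grab_frame("top");save("a21",f,(170,165,250,235),8);g=grab_frame("side");save("a22",g,(210,200,310,270),8)
```

```text
t 22.82 p [0.5722 0.383  0.0376] yaw_y 25.79 tilt [-0.0002  0.0007] gap 0.0391
(0.5725, 0.3833, 0.0376, 10) total [ 0.0002  0.0004 -0.    ] per row [ 0.  0. -0.] len 0.0
```

View pics/a22.png

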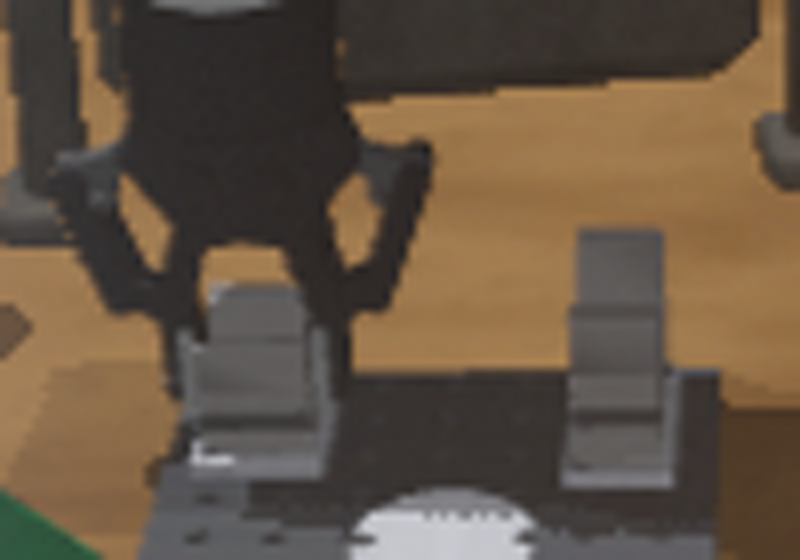

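Emit:
arm_command:
  commands:
    - [[0,0,-0.0005],[0,0,0]]
    - [[0,0,0],[0,0,0]]
    - [[0,0,0],[0,0,0]]
    - [[0,0,0],[0,0,0]]
    - [[0,0,0],[0,0,0]]
    - [[0,0,-0.01],[0,0,0]]
    - [[0,0,-0.03],[0,0,0]]
    - [[0,0,-0.04],[0,0,0]]
    - [[0,0,-0.04],[0,0,0]]
    - [[0,0,-0.04],[0,0,0]]
  fingers: 1

```text
t: 23.75
position: [0.572, 0.3824, 0.1992]
ee_rot: [[-0.435, 0.901, 0.0], [0.901, 0.435, -0.0], [-0.0, -0.0, -1.0]]
wrist_force: [0.3, 1.0, 0.7]
finger_gap: 0.0855
```

Run:
```python
from h import *
plan((.424,.09,.2,10),(.424,.06,.2,1),(.458,-.12,.2,5))
```

```text
t 23.75 p [0.572  0.3824 0.1992] yaw_y 25.76 tilt [ 0.     -0.0004] gap 0.0855
(0.424, 0.09, 0.2, 10) total [-0.199  -0.2604 -0.0007] per row [-0.0199 -0.026  -0.0001] len 0.0328
(0.424, 0.06, 0.2, 1) total [-0.027 -0.013  0.   ] per row [-0.027 -0.013  0.   ] len 0.03
(0.458, -0.12, 0.2, 5) total [-1.769e-01 -4.760e-02  1.000e-04] per row [-0.0354 -0.0095  0.    ] len 0.0366
```

Emit:
arm_command:
  commands:
    - [[-0.0249,-0.0326,0],[0,0,0]]
    - [[-0.0249,-0.0326,0],[0,0,0]]
    - [[-0.0249,-0.0326,0],[0,0,0]]
    - [[-0.0249,-0.0326,0],[0,0,0]]
    - [[-0.0249,-0.0326,0],[0,0,0]]
    - [[-0.0249,-0.0326,0],[0,0,0]]
    - [[-0.0249,-0.0326,0],[0,0,0]]
    - [[-0.0249,-0.0326,0],[0,0,0]]
    - [[-0.027,-0.013,0],[0,0,0]]
    - [[-0.0329,-0.008,0],[0,0,0]]
  fingers: 0

```text
t: 24.58
position: [0.4293, 0.0259, 0.1974]
ee_rot: [[-0.436, 0.9, -0.0], [0.9, 0.436, 0.003], [0.003, 0.001, -1.0]]
wrist_force: [2.2, 0.2, -0.3]
finger_gap: 0.0429
```

Emit:
arm_command:
  commands:
    - [[-0.0329,-0.008,0],[0,0,0]]
    - [[-0.0329,-0.008,0],[0,0,0]]
    - [[-0.0329,-0.008,0],[0,0,0]]
    - [[-0.0329,-0.008,0],[0,0,0]]
    - [[-0.0329,-0.008,0],[0,0,0]]
    - [[0,0,0.015],[0,0,2]]
    - [[0,0,0.02],[0,0,0]]
    - [[0,0,0.02],[0,0,0]]
    - [[0,0,0],[0,0,0]]
    - [[0,0,0],[0,0,0]]
  fingers: 1

```text
t: 25.42
position: [0.4662, -0.1388, 0.142]
ee_rot: [[-0.403, 0.915, -0.002], [0.915, 0.403, -0.0], [0.0, -0.002, -1.0]]
wrist_force: [-0.2, -0.3, -0.8]
finger_gap: 0.086
```

Run:
```python
from h import *
import pickle
plan((.4667,-.1385,.040,10)); f=grab_frame("top");save("a23",f,(320,130,460,250),5.5);g=grab_frame("side");save("a24",g,(280,120,400,240),5);save("a25",f,(140,160,260,250),6.5)
pickle.dump(f,open("t1.pkl","wb"));pickle.dump(g,open("s1.pkl","wb"))
```

```text
t 25.42 p [ 0.4662 -0.1388  0.142 ] yaw_y 23.74 tilt [-0.0015 -0.0002] gap 0.086
(0.4667, -0.1385, 0.04, 10) total [1.00e-04 7.00e-04 1.02e-01] per row [0.     0.0001 0.0102] len 0.0102
```

View pics/a24.png

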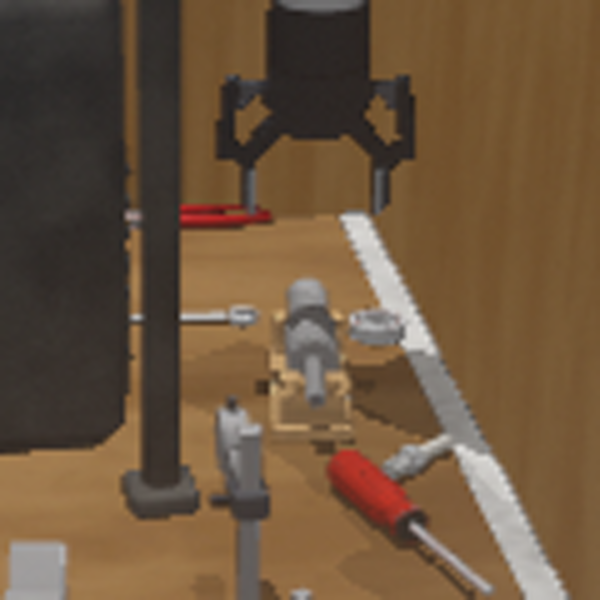

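View pics/a25.png

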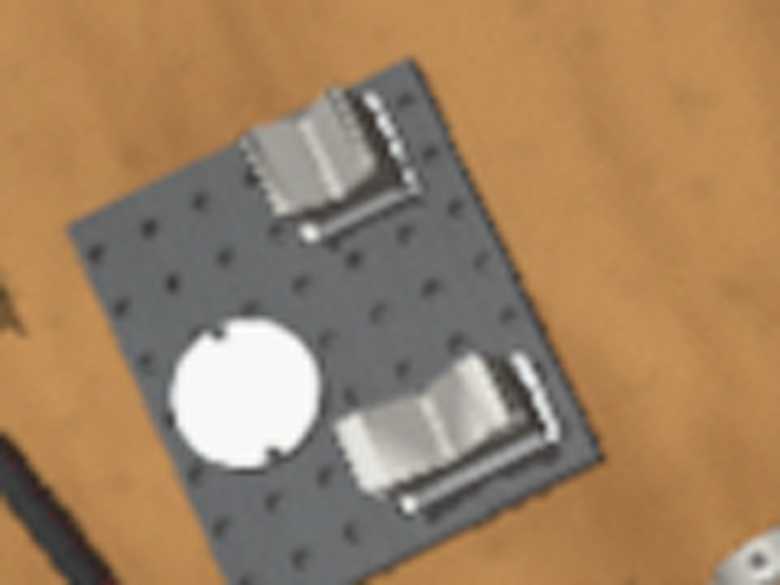

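View pics/a23.png

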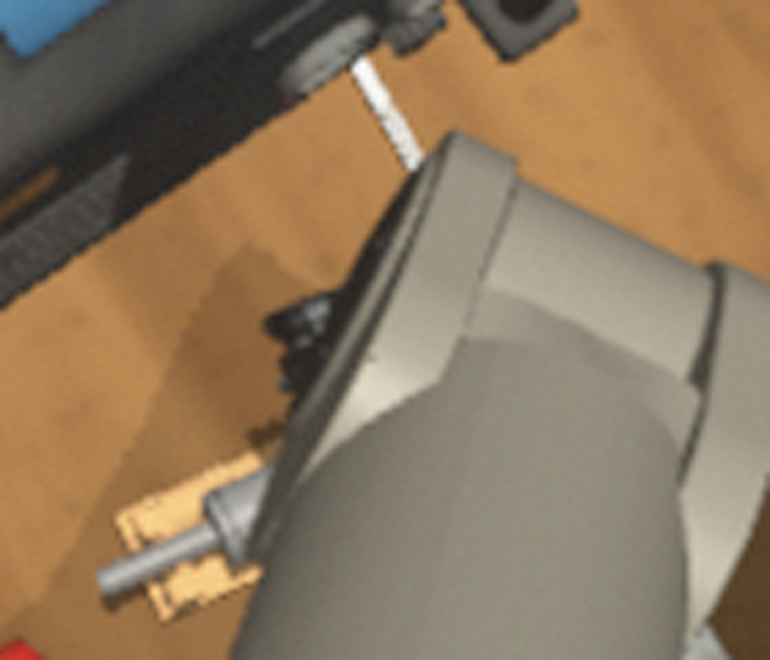

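The blocks stand on their pads: the low one at crop (310,150) and the tall one at (425,420), grooves in line. The fingers at 250 and 380 straddle the shaft at 312. Measuring the groove positions, then gripping.

Run:
```python
from h import *
import pickle
f=pickle.load(open("t1.pkl","rb"))
def w(p,z): return onz(f,(p[0]+.5)/6.5-.5+140,(p[1]+.5)/6.5-.5+160,z)[:2]
ex=np.array([.9,.4355]);ey=np.array([-.4355,.9])
for n,pts,z,pad in [("low groove",[(310,125),(342,195)],.046,(.5725,.3833)),("low top",[(332,90),(378,165),(285,215),(243,138)],.064,(.5725,.3833)),("tall groove",[(420,397),(447,450)],.0587,(.4552,.326)),("tall top",[(478,353),(514,425),(370,492),(338,425)],.0807,(.4552,.326))]:
    P=np.array([w(p,z) for p in pts]);c=P.mean(0);d=c-pad;print(n,c.round(4),"off in plate",(d@ex).round(4),(d@ey).round(4),np.degrees(np.arctan2(*(P[0]-P[1])[::-1])).round(1))
```

```text
low groove [0.5716 0.3803] off in plate -0.0021 -0.0023 25.2
low top [0.5721 0.381 ] off in plate -0.0014 -0.0019 31.8
tall groove [0.4566 0.328 ] off in plate 0.0021 0.0012 27.6
tall top [0.4552 0.3248] off in plate -0.0006 -0.0011 27.0
```

Emit:
arm_command:
  commands:
    - [[0,0.0007,0.015],[0,0,0]]
    - [[0,0,0.02],[0,0,0]]
    - [[0,0,0.02],[0,0,0]]
    - [[0,0,0.02],[0,0,0]]
    - [[0,0,0.015],[0,0,0]]
    - [[0,0,0.008],[0,0,0]]
    - [[0,0,0.003],[0,0,0]]
    - [[0,0,0],[0,0,0]]
    - [[0,0,0],[0,0,0]]
    - [[0,0,0],[0,0,0]]

```text
t: 26.35
position: [0.468, -0.1383, 0.0418]
ee_rot: [[-0.404, 0.915, 0.002], [0.915, 0.404, 0.0], [-0.001, 0.001, -1.0]]
wrist_force: [0.6, 1.1, -0.4]
finger_gap: 0.0856
```

Emit:
arm_command:
  commands:
    - [[0,0,0],[0,0,0]]
    - [[0,0,0],[0,0,0]]
    - [[0,0,0],[0,0,0]]
    - [[0,0,0],[0,0,0]]
    - [[0,0,0],[0,0,0]]
    - [[0,0,0],[0,0,0]]
    - [[0,0,0],[0,0,0]]
    - [[0,0,0],[0,0,0]]
    - [[0,0,0],[0,0,0]]
    - [[0,0,0],[0,0,0]]
  fingers: -1
  grip_force: 90

```text
t: 27.18
position: [0.4664, -0.1386, 0.0413]
ee_rot: [[-0.403, 0.915, -0.001], [0.915, 0.403, 0.001], [0.001, -0.001, -1.0]]
wrist_force: [-9.9, -0.2, 24.8]
finger_gap: 0.0376
```

Run:
```python
from h import *
plan((.4667,-.1385,.040,10)); g=grab_frame("side");save("a26",g,(300,130,400,210),7)
```

```text
t 27.18 p [ 0.4664 -0.1386  0.0413] yaw_y 23.74 tilt [-0.0012  0.0006] gap 0.0376
(0.4667, -0.1385, 0.04, 10) total [0.     0.0003 0.0013] per row [0.     0.     0.0001] len 0.0001
```

View pics/a26.png

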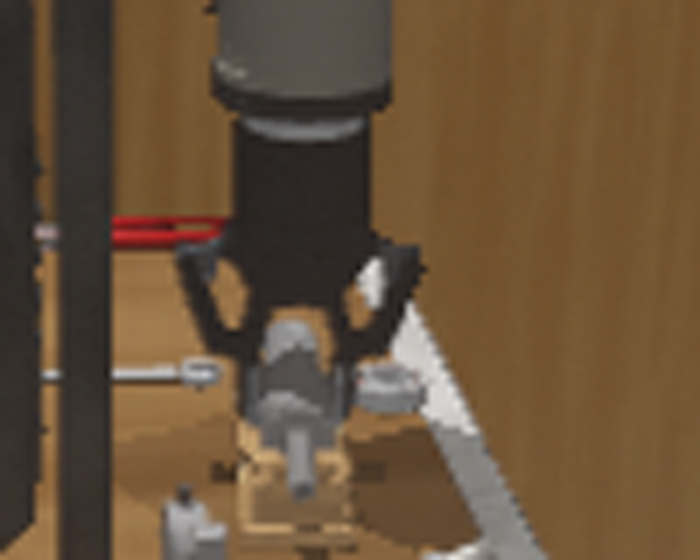

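Emit:
arm_command:
  commands:
    - [[0,0,-0.006],[0,0,0]]
    - [[0,0,-0.012],[0,0,0]]
    - [[0,0,-0.02],[0,0,0]]
    - [[0,0,-0.024],[0,0,0]]
    - [[0,0,-0.024],[0,0,0]]
    - [[0,0,-0.024],[0,0,0]]
    - [[0,0,-0.024],[0,0,0]]
    - [[0,0,-0.024],[0,0,0]]
    - [[0,0,-0.024],[0,0,0]]
    - [[0,0,-0.02],[0,0,0]]

```text
t: 28.07
position: [0.4668, -0.1386, 0.2447]
ee_rot: [[-0.403, 0.915, 0.0], [0.915, 0.403, 0.0], [0.0, 0.0, -1.0]]
wrist_force: [1.3, -0.2, -8.8]
finger_gap: 0.0374
```

Run:
```python
from h import *
plan((.424,.05,.245,8),(.424,.1,.245,2),(.53,.36,.245,9)); g=grab_frame("side");save("a27",g,(280,100,400,220),6)
print(state()["wrist_torque"],state()["wrist_force"])
```

```text
t 28.07 p [ 0.4668 -0.1386  0.2447] yaw_y 23.74 tilt [0.0001 0.0001] gap 0.0374
(0.424, 0.05, 0.245, 8) total [ 0.1899  0.0367 -0.0003] per row [ 0.0237  0.0046 -0.    ] len 0.0242
(0.424, 0.1, 0.245, 2) total [0.0458 0.0201 0.    ] per row [0.0229 0.0101 0.    ] len 0.025
(0.53, 0.36, 0.245, 9) total [0.1953 0.2017 0.    ] per row [0.0217 0.0224 0.    ] len 0.0312
[-0.3726585  -0.52214905  0.00936071] [ 4.02758154 -4.20036869 -0.72933909]
```

View pics/a27.png

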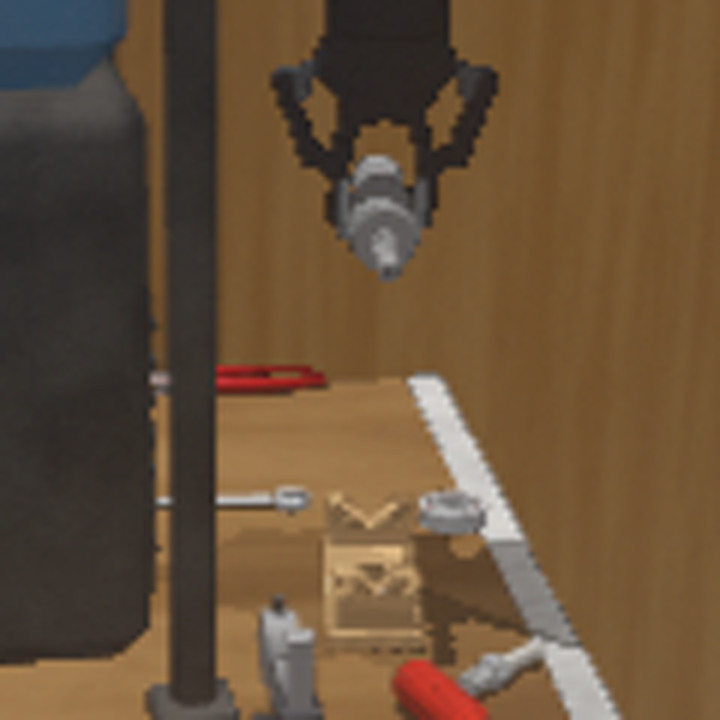

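Emit:
arm_command:
  commands:
    - [[0.0237,0.0046,0],[0,0,0]]
    - [[0.0237,0.0046,0],[0,0,0]]
    - [[0.0237,0.0046,0],[0,0,0]]
    - [[0.0237,0.0046,0],[0,0,0]]
    - [[0.0237,0.0046,0],[0,0,0]]
    - [[0.0237,0.0046,0],[0,0,0]]
    - [[0.0237,0.0046,0],[0,0,0]]
    - [[0.0237,0.0046,0],[0,0,0]]
    - [[0.0229,0.0101,0],[0,0,0]]
    - [[0.0229,0.0101,0],[0,0,0]]

```text
t: 28.95
position: [0.4236, 0.1009, 0.2426]
ee_rot: [[-0.403, 0.915, -0.001], [0.915, 0.403, 0.0], [0.001, -0.001, -1.0]]
wrist_force: [1.0, 0.1, -7.5]
finger_gap: 0.0378
```

Emit:
arm_command:
  commands:
    - [[0.0217,0.0224,0],[0,0,0]]
    - [[0.0217,0.0224,0],[0,0,0]]
    - [[0.0217,0.0224,0],[0,0,0]]
    - [[0.0217,0.0224,0],[0,0,0]]
    - [[0.0217,0.0224,0],[0,0,0]]
    - [[0.0217,0.0224,0],[0,0,0]]
    - [[0.0217,0.0224,0],[0,0,0]]
    - [[0.0217,0.0224,0],[0,0,0]]
    - [[0.0217,0.0224,0],[0,0,0]]
    - [[0,0,0],[0,0,0]]

```text
t: 29.78
position: [0.5301, 0.3663, 0.2413]
ee_rot: [[-0.408, 0.913, -0.0], [0.913, 0.408, 0.0], [0.0, -0.0, -1.0]]
wrist_force: [-3.8, 0.9, -8.1]
finger_gap: 0.0375
```

Run:
```python
from h import *
plan((.5305,.3618,.2,9));print(state()["joints"].round(3))
```

```text
t 29.78 p [0.5301 0.3663 0.2413] yaw_y 24.09 tilt [-0.0001  0.0001] gap 0.0375
(0.5305, 0.3618, 0.2, 9) total [-0.0042 -0.0015  0.0413] per row [-0.0005 -0.0002  0.0046] len 0.0046
[-1.119  0.419  0.556  1.703 -0.245  1.09  -0.067]
```

Emit:
arm_command:
  commands:
    - [[0,0,0],[0,0,-6.5]]
    - [[0,0,0],[0,0,-6.5]]
    - [[0,0,0],[0,0,-6.5]]
    - [[0,0,0],[0,0,-6.5]]
    - [[0,0,0],[0,0,-6.5]]
    - [[0,0,0],[0,0,-6.5]]
    - [[0,0,0],[0,0,-6.5]]
    - [[0,0,0],[0,0,-6.5]]
    - [[0,0,0],[0,0,-6.5]]
    - [[0,0,0],[0,0,-6.5]]

```text
t: 30.62
position: [0.5298, 0.3596, 0.242]
ee_rot: [[-1.0, 0.016, -0.001], [0.016, 1.0, -0.001], [0.001, -0.001, -1.0]]
wrist_force: [0.6, 0.0, -7.6]
finger_gap: 0.0375
```

Emit:
arm_command:
  commands:
    - [[0,0,0],[0,0,-6.5]]
    - [[0,0,0],[0,0,-6.5]]
    - [[0,0,0],[0,0,-6.5]]
    - [[0,0,0],[0,0,-6.5]]
    - [[0,0,0],[0,0,0]]
    - [[0,0,0.03],[0,0,0]]
    - [[0,0,0.03],[0,0,0]]
    - [[0,0,0.03],[0,0,0]]
    - [[0,0,0],[0,0,0]]
    - [[0,0,0],[0,0,0]]

```text
t: 31.45
position: [0.5293, 0.3594, 0.1514]
ee_rot: [[-0.909, -0.417, -0.003], [-0.417, 0.909, -0.003], [0.004, -0.001, -1.0]]
wrist_force: [0.6, -0.8, -7.5]
finger_gap: 0.0377
```

Run:
```python
from h import *
plan((.5305,.3618,.1,9));print(state()["joints"].round(3))
f=grab_frame("top");save("a28",f,(140,150,280,260),5.5);g=grab_frame("side");save("a29",g,(200,170,340,290),5.5)
```

```text
t 31.45 p [0.5293 0.3594 0.1514] yaw_y 114.62 tilt [-0.0026 -0.0028] gap 0.0377
(0.5305, 0.3618, 0.1, 9) total [-0.0022  0.0018  0.0514] per row [-0.0002  0.0002  0.0057] len 0.0057
[-0.855  0.467  0.209  1.776 -0.118  0.915  1.405]
```

View pics/a28.png

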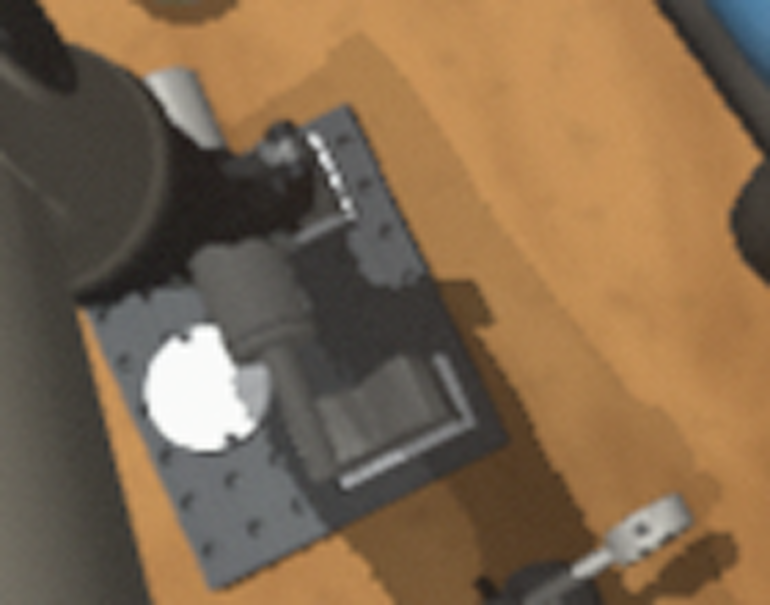

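View pics/a29.png

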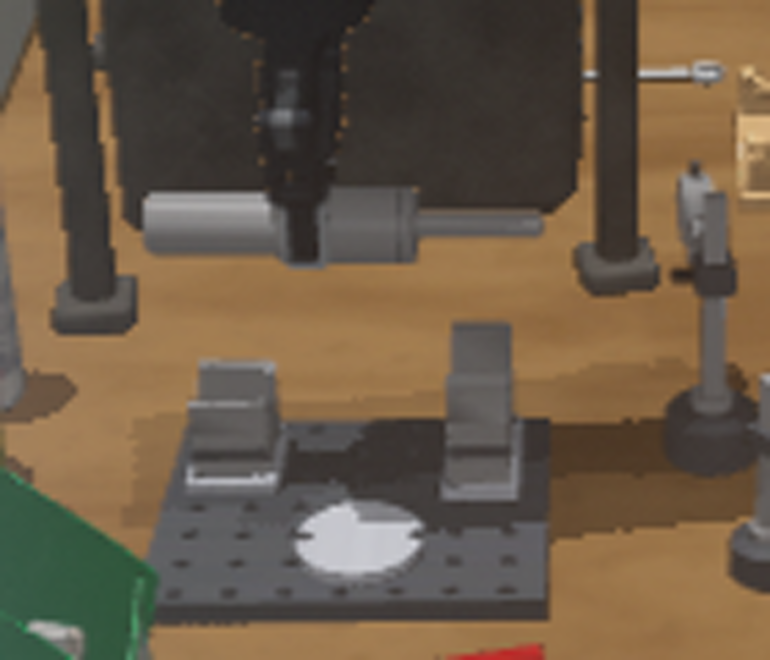

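Run:
```python
from h import *
s=state();p=np.array(s["position"]);R=np.array(s["ee_rot"])
g=grab_frame("side");f=grab_frame("top")
ax=-R[:,0]   # thick dir
print(ax)
o=p+np.array([0,0,.0037])-.018*ax
for x in(-.1,-.036,.033,.1):
    q=(proj(g,o+ax*x)-[200,170]+.5)*5.5-.5; q2=(proj(f,o+ax*x)-[140,150]+.5)*5.5-.5;print(x,q.round(),q2.round())
```

```text
[0.90865418 0.41754729 0.00135611]
-0.1 [542. 222.] [336. 474.]
-0.036 [415. 222.] [279. 345.]
0.033 [279. 222.] [218. 208.]
0.1 [146. 222.] [161.  78.]
```

The shaft's ends in the side view (543, 415, 275, 143) match the predicted ones within about 4 px of the enlarged crop, roughly 1 to 2 mm. Fine align and lower.

Emit:
arm_command:
  commands:
    - [[-0.002,0.002,0],[0,0,-1.2]]
    - [[0,0,0.02],[0,0,0]]
    - [[0,0,0.02],[0,0,0]]
    - [[0,0,0.015],[0,0,0]]
    - [[0,0,0],[0,0,0]]
    - [[0,0,0],[0,0,0]]
    - [[0,0,0],[0,0,0]]
    - [[0,0,0],[0,0,0]]
    - [[0,0,0],[0,0,0]]
    - [[0,0,0],[0,0,0]]

```text
t: 32.48
position: [0.5316, 0.3631, 0.0987]
ee_rot: [[-0.899, -0.438, 0.001], [-0.438, 0.899, 0.001], [-0.001, 0.0, -1.0]]
wrist_force: [-0.3, -0.9, -8.1]
finger_gap: 0.0371
```

Run:
```python
from h import *
plan((.5305,.3618,.065,9))
f=grab_frame("top");save("a30",f,(165,160,245,240),7.5);g=grab_frame("side");save("a31",g,(210,190,310,270),7)
s=state();p=np.array(s["position"]);R=np.array(s["ee_rot"]);ax=-R[:,0]
o=p+np.array([0,0,.0037])-.018*ax
for x in (-.065,.065): print(o+ax*x)
```

```text
t 32.48 p [0.5316 0.3631 0.0987] yaw_y 115.99 tilt [0.001  0.0009] gap 0.0371
(0.5305, 0.3618, 0.065, 9) total [ 0.0016 -0.0007  0.0337] per row [ 0.0002 -0.0001  0.0037] len 0.0037
[0.45673234 0.32660447 0.10194325]
[0.57358124 0.38358104 0.10201693]
```

View pics/a30.png

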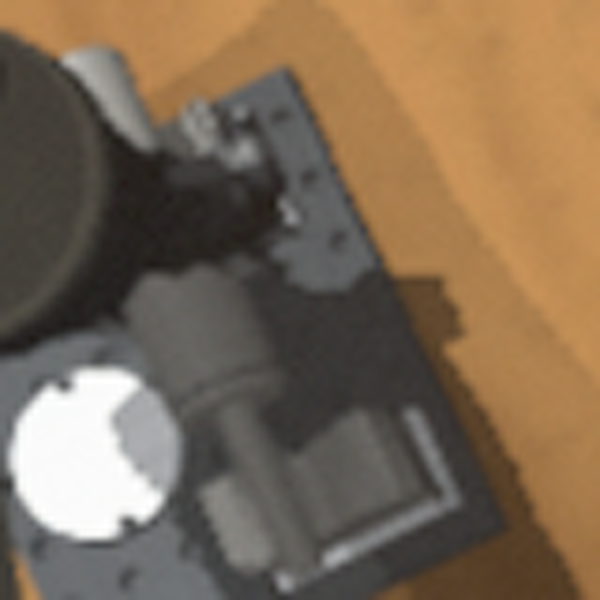

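View pics/a31.png

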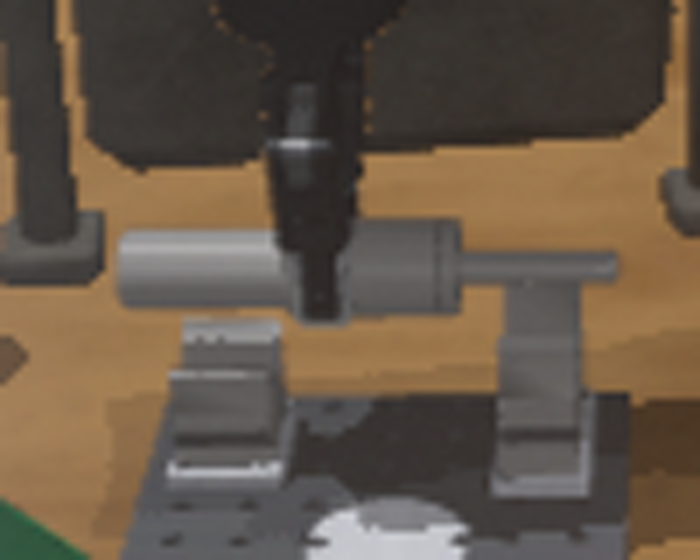

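Emit:
arm_command:
  commands:
    - [[0.0015,-0.0015,0.005],[0,0,0]]
    - [[0,0,0.01],[0,0,0]]
    - [[0,0,0.007],[0,0,0]]
    - [[0,0,0.004],[0,0,0]]
    - [[0,0,0.003],[0,0,0]]
    - [[0,0,0.002],[0,0,0]]
    - [[0,0,0],[0,0,0]]
    - [[0,0,0],[0,0,0]]
    - [[0,0,0],[0,0,0]]
    - [[0,0,0],[0,0,0]]

```text
t: 33.42
position: [0.5308, 0.3604, 0.0668]
ee_rot: [[-0.899, -0.438, 0.0], [-0.438, 0.899, -0.0], [-0.0, -0.0, -1.0]]
wrist_force: [1.1, -4.3, -5.1]
finger_gap: 0.0375
```

Run:
```python
from h import *
plan((.5305,.3618,.065,9))
f=grab_frame("top");save("a32",f,(165,160,245,240),7.5);g=grab_frame("side");save("a33",g,(210,190,310,270),7)
```

```text
t 33.42 p [0.5308 0.3604 0.0668] yaw_y 115.97 tilt [ 0.0003 -0.0004] gap 0.0375
(0.5305, 0.3618, 0.065, 9) total [-0.0003  0.0014  0.0018] per row [-0.      0.0002  0.0002] len 0.0003
```

View pics/a33.png

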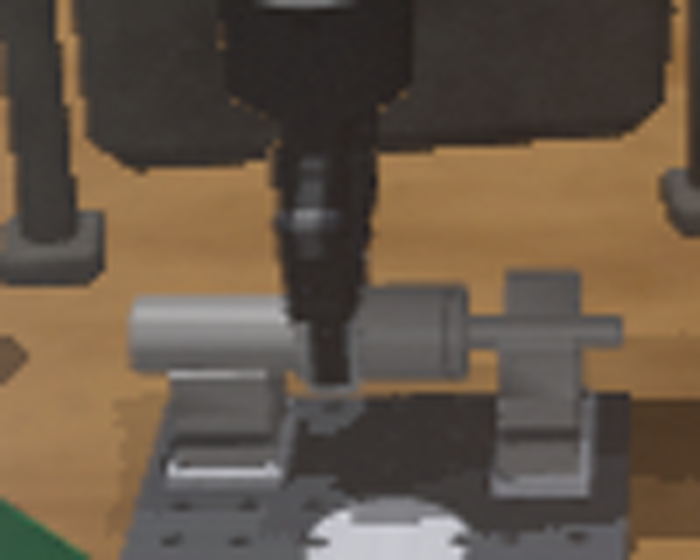

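View pics/a32.png

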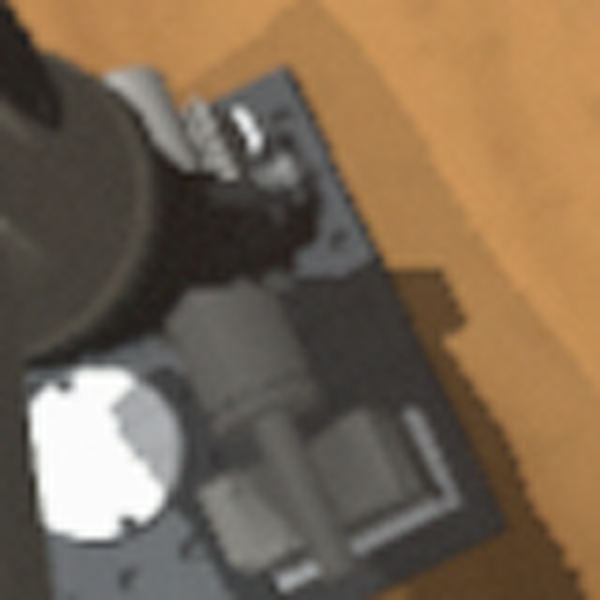

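Emit:
arm_command:
  commands:
    - [[0,-0.001,0],[0,0,0]]
    - [[0,0,0.0008],[0,0,0]]
    - [[0,0,0.0005],[0,0,0]]
    - [[0,0,0],[0,0,0]]
    - [[0,0,0],[0,0,0]]
    - [[0,0,0],[0,0,0]]
    - [[0,0,0],[0,0,0]]
    - [[0,0,0],[0,0,0]]
    - [[0,0,0],[0,0,0]]
    - [[0,0,0],[0,0,0]]

```text
t: 34.35
position: [0.5313, 0.36, 0.0662]
ee_rot: [[-0.899, -0.438, 0.001], [-0.438, 0.899, 0.001], [-0.001, 0.0, -1.0]]
wrist_force: [-1.2, -4.5, 3.7]
finger_gap: 0.0376
```

Emit:
arm_command:
  commands:
    - [[0,-0.001,0],[0,0,0]]
    - [[0,0,0.0005],[0,0,0]]
    - [[0,0,0],[0,0,0]]
    - [[0,0,0],[0,0,0]]
    - [[0,0,0],[0,0,0]]
    - [[0,0,0],[0,0,0]]
    - [[0,0,0],[0,0,0]]
    - [[0,0,0],[0,0,0]]
    - [[0,0,0],[0,0,0]]
    - [[0,0,0],[0,0,0]]

```text
t: 35.18
position: [0.5317, 0.3592, 0.0653]
ee_rot: [[-0.899, -0.438, 0.001], [-0.438, 0.899, 0.0], [-0.001, 0.0, -1.0]]
wrist_force: [0.3, -3.6, 5.8]
finger_gap: 0.0375
```

Emit:
arm_command:
  commands:
    - [[0,0,0],[0,0,0]]
    - [[0,0,0],[0,0,0]]
    - [[0,0,0],[0,0,0]]
    - [[0,0,0],[0,0,0]]
    - [[0,0,0],[0,0,0]]
    - [[0,0,0],[0,0,0]]
    - [[0,0,0],[0,0,0]]
    - [[0,0,0],[0,0,0]]
    - [[0,0,0],[0,0,0]]
    - [[0,0,0],[0,0,0]]
  fingers: 0.4

```text
t: 36.02
position: [0.5314, 0.359, 0.065]
ee_rot: [[-0.899, -0.438, -0.0], [-0.438, 0.899, -0.0], [0.0, -0.0, -1.0]]
wrist_force: [-0.7, -0.8, 0.9]
finger_gap: 0.0599
```

Run:
```python
from h import *
plan((.5305,.3618,.065,9))
f=grab_frame("top");save("a34",f,(165,160,245,240),7.5);g=grab_frame("side");save("a35",g,(210,190,310,270),7)
```

```text
t 36.02 p [0.5314 0.359  0.065 ] yaw_y 115.99 tilt [-0.0001 -0.0001] gap 0.0599
(0.5305, 0.3618, 0.065, 9) total [-0.0004  0.0029 -0.    ] per row [-0.      0.0003 -0.    ] len 0.0003
```

View pics/a35.png

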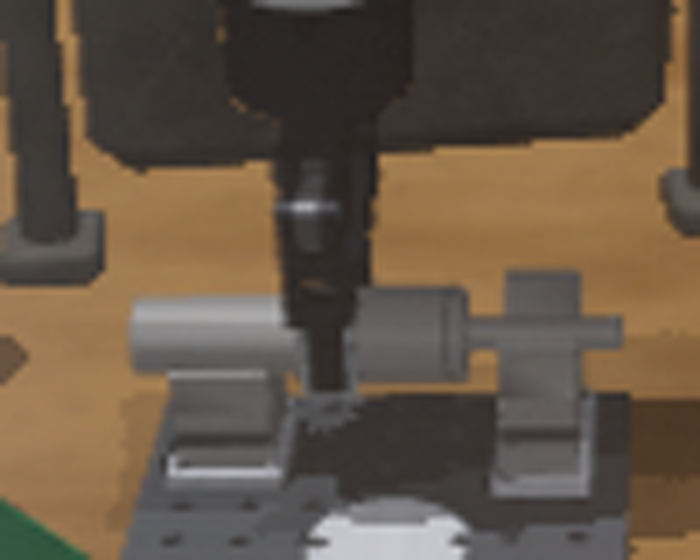

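The shaft is released and lies in both grooves (thick end at 130–290, thin journal over the tall block at 540, level).

Emit:
arm_command:
  commands:
    - [[0,0,0],[0,0,0]]
    - [[0,0,0],[0,0,0]]
    - [[0,0,0],[0,0,0]]
    - [[0,0,-0.015],[0,0,0]]
    - [[0,0,-0.03],[0,0,0]]
    - [[0,0,-0.035],[0,0,0]]
    - [[0,0,-0.035],[0,0,0]]
    - [[0,0,-0.035],[0,0,0]]
    - [[0,0,-0.035],[0,0,0]]
    - [[0,0,-0.02],[0,0,0]]
  fingers: 1

```text
t: 36.95
position: [0.5322, 0.3594, 0.2743]
ee_rot: [[-0.899, -0.438, 0.003], [-0.438, 0.899, 0.003], [-0.004, 0.001, -1.0]]
wrist_force: [0.3, -0.3, -0.3]
finger_gap: 0.0855
```

Run:
```python
from h import *
plan((.3564,.2440,.27,9));print(state()["joints"].round(2))
f=grab_frame("top");save("a36",f,(160,160,280,280),6);g=grab_frame("side");save("a37",g,(210,190,310,270),7)
save("a38",g,(310,180,360,260),9)
```

```text
t 36.95 p [0.5322 0.3594 0.2743] yaw_y 115.97 tilt [0.003  0.0026] gap 0.0855
(0.3564, 0.244, 0.27, 9) total [ 0.2086 -0.0267  0.0035] per row [ 0.0232 -0.003   0.0004] len 0.0234
[-0.87  0.35  0.23  1.66 -0.09  1.14  1.41]
```

View pics/a36.png

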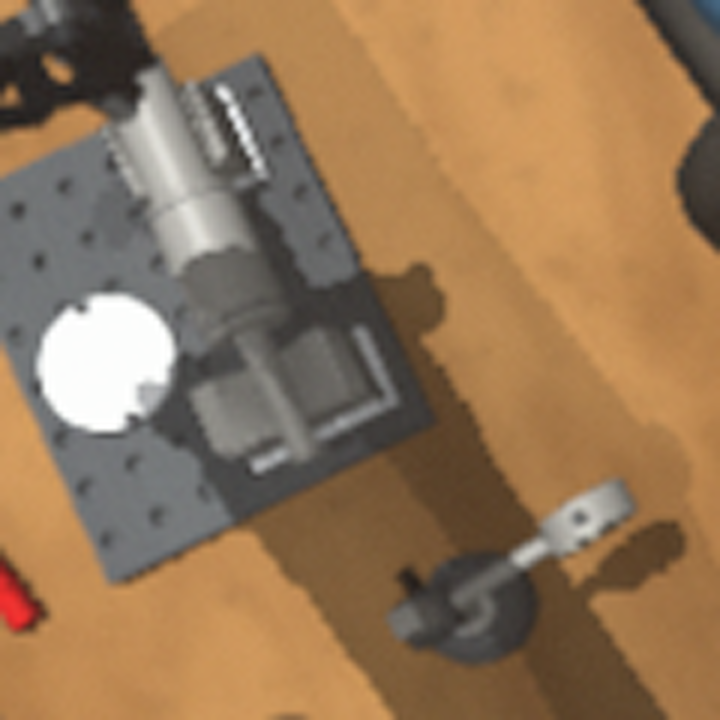

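View pics/a37.png

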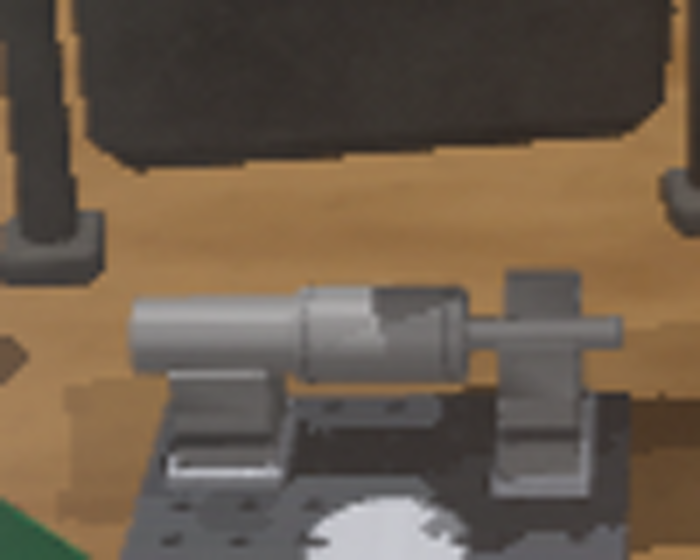

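View pics/a38.png

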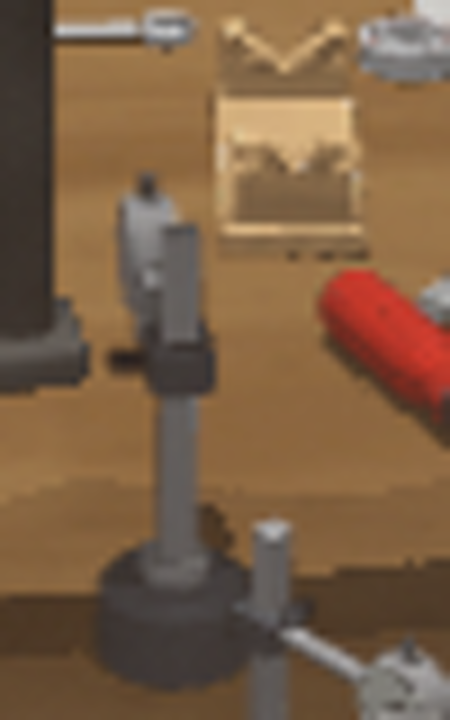

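Run:
```python
from h import *
import pickle
f=pickle.load(open("top0.pkl","rb"));g=pickle.load(open("s1.pkl","rb"))
def S(p): return ((p[0]+.5)/9-.5+310,(p[1]+.5)/9-.5+180)
print("side post top",onz(g,*S((180,228)),.156).round(4), "foot",onz(g,*S((172,575)),.03).round(4))
def T(p): return ((p[0]+.5)/10-.5+215,(p[1]+.5)/10-.5+225)
def T2(p): return ((p[0]+.5)/6-.5+160,(p[1]+.5)/6-.5+160)
for (f1,p1) in [(T,(125,385)),(T2,(408,617))]:
    c1,d1=ray(f,*f1(p1));c2,d2=ray(g,*S((180,228)))
    A=np.array([d1,-d2]).T;s=np.linalg.lstsq(A,c2-c1,rcond=None)[0];print("tri",(c1+d1*s[0]).round(4),(c2+d2*s[1]).round(4))
# dial ends in top view: thin box along arm 41mm
a=onz(f,*T2((555,520)),.12)[:2]
for q in [((360,232),(498,165)),((378,272),(508,200))]:
    print("dial edge",[onz(f,*T(p),.12)[:2].round(4) for p in q], np.degrees(np.arctan2(*(onz(f,*T(q[1]),.12)-onz(f,*T(q[0]),.12))[1::-1])).round(1))
print("dial centre", onz(f,*T((432,212)),.1255)[:2], "arm pts",onz(f,*T((212,345)),.113)[:2],onz(f,*T((355,260)),.113)[:2])
d=onz(f,*T((355,260)),.113)-onz(f,*T((212,345)),.113);print(np.degrees(np.arctan2(d[1],d[0])))
for X in [(.3563,.2425,.156),(.3563,.2425,.03),(.3563+.078*.515,.2425-.078*.857,.1305)]: print(((proj(f,X)-[215,225]+.5)*10).round(),((proj(g,X)-[310,180]+.5)*9).round())
```

```text
side post top [0.3584 0.2408 0.156 ] foot [0.3576 0.2443 0.03  ]
tri [0.3565 0.2455 0.1585] [0.3564 0.2455 0.1584]
tri [0.358  0.2444 0.1578] [0.357  0.2441 0.1577]
dial edge [array([0.392 , 0.1958]), array([0.4081, 0.1608])] -65.3
dial edge [array([0.3818, 0.1912]), array([0.3992, 0.1583])] -62.2
dial centre [0.39657505 0.17663265] arm pts [0.3642941  0.23474006] [0.38491538 0.1983781 ]
-60.44193514467417
[140. 386.] [184. 232.]
[252. 365.] [178. 574.]
[433. 213.] [150. 200.]
```

Emit:
arm_command:
  commands:
    - [[0.0298,-0.004,0],[0,0,0]]
    - [[0.0298,-0.004,0],[0,0,0]]
    - [[0.0298,-0.004,0],[0,0,0]]
    - [[0.0298,-0.004,0],[0,0,0]]
    - [[0.0298,-0.004,0],[0,0,0]]
    - [[0.0298,-0.004,0],[0,0,0]]
    - [[0.0298,-0.004,0],[0,0,0]]
    - [[0,0,0],[0,0,6.65]]
    - [[0,0,0],[0,0,6.65]]
    - [[0,0,0],[0,0,6.65]]
  fingers: 0.2

```text
t: 37.88
position: [0.3556, 0.2421, 0.2698]
ee_rot: [[-0.995, -0.1, -0.0], [-0.1, 0.995, 0.0], [0.0, 0.0, -1.0]]
wrist_force: [0.1, 0.7, -0.6]
finger_gap: 0.0513
```

Emit:
arm_command:
  commands:
    - [[0,0,0],[0,0,6.65]]
    - [[0,0,0],[0,0,6.65]]
    - [[0,0,0],[0,0,6.65]]
    - [[0,0,0],[0,0,6.65]]
    - [[0,0,0],[0,0,6.65]]
    - [[0,0,0],[0,0,6.65]]
    - [[0,0,0],[0,0,6.65]]
    - [[0,0,0],[0,0,6.65]]
    - [[0,0,0],[0,0,6.65]]
    - [[0,0,0],[0,0,6.65]]

```text
t: 38.72
position: [0.3559, 0.2422, 0.2694]
ee_rot: [[-0.488, 0.873, -0.001], [0.873, 0.488, -0.001], [-0.0, -0.001, -1.0]]
wrist_force: [-0.1, -0.6, -0.5]
finger_gap: 0.0515
```

Emit:
arm_command:
  commands:
    - [[0,0,0.01],[0,0,0]]
    - [[0,0,0.02],[0,0,0]]
    - [[0,0,0.02],[0,0,0]]
    - [[0,0,0.02],[0,0,0]]
    - [[0,0,0.01],[0,0,0]]
    - [[0,0,0],[0,0,0]]
    - [[0,0,0],[0,0,0]]
    - [[0,0,0],[0,0,0]]
    - [[0,0,0],[0,0,0]]
    - [[0,0,0],[0,0,0]]

```text
t: 39.55
position: [0.3565, 0.2428, 0.1908]
ee_rot: [[-0.493, 0.87, 0.001], [0.87, 0.493, 0.001], [0.0, 0.001, -1.0]]
wrist_force: [-0.1, 0.2, 0.5]
finger_gap: 0.0514
```

Run:
```python
from h import *
plan((.357,.243,.135,9));print(state()["joints"].round(2))
f=grab_frame("top");save("a39",f,(190,200,290,290),7);g=grab_frame("side");save("a40",g,(290,160,370,260),7)
```

```text
t 39.55 p [0.3565 0.2428 0.1908] yaw_y 29.56 tilt [0.0009 0.001 ] gap 0.0514
(0.357, 0.243, 0.135, 9) total [-0.0001  0.0005  0.0558] per row [-0.      0.0001  0.0062] len 0.0062
[-0.91  0.08  0.18  2.19 -0.02  0.87 -0.21]
```

View pics/a39.png

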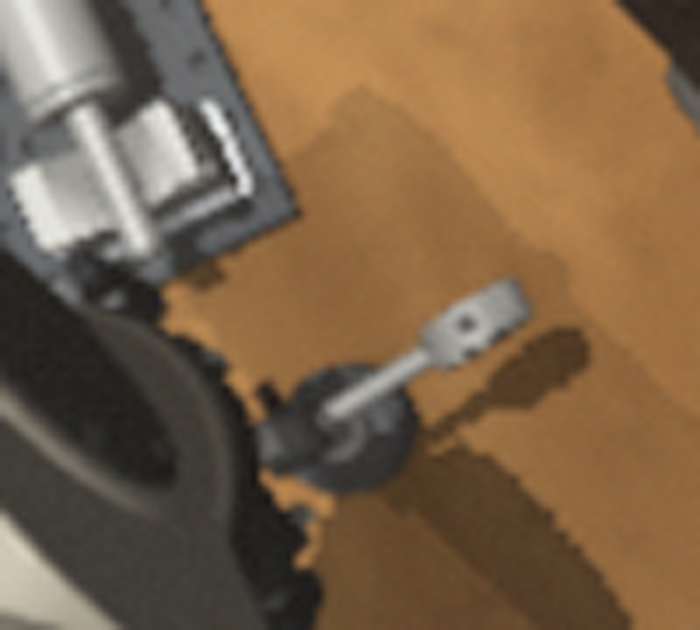

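View pics/a40.png

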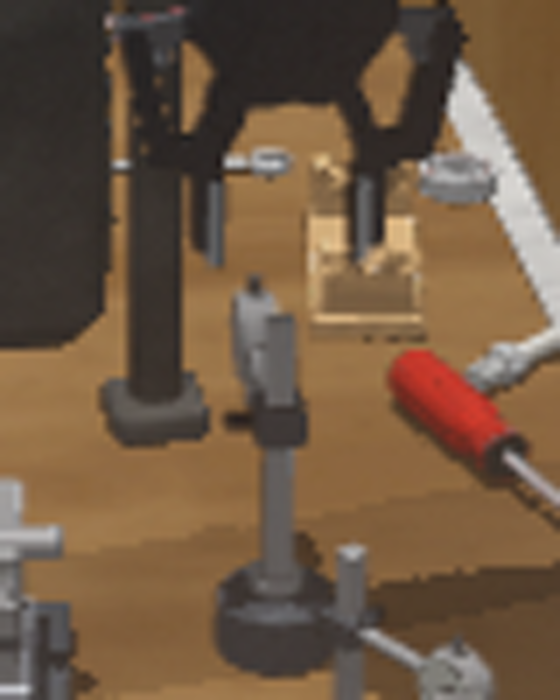

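Run:
```python
from h import *
g=grab_frame("side")
for z in (.156,.18,.2): print(((proj(g,(.3565,.2428,z))-[290,160]+.5)*7).round(1))
```

```text
[282.7 320.5]
[283.7 267.1]
[284.5 221.8]
```

Emit:
arm_command:
  commands:
    - [[0,0,0.01],[0,0,0]]
    - [[0,0,0.015],[0,0,0]]
    - [[0,0,0.012],[0,0,0]]
    - [[0,0,0.01],[0,0,0]]
    - [[0,0,0.006],[0,0,0]]
    - [[0,0,0.0015],[0,0,0]]
    - [[0,0,0],[0,0,0]]
    - [[0,0,0],[0,0,0]]
    - [[0,0,0],[0,0,0]]
    - [[0,0,0],[0,0,0]]

```text
t: 40.53
position: [0.3564, 0.2427, 0.136]
ee_rot: [[-0.493, 0.87, 0.001], [0.87, 0.493, 0.001], [0.0, 0.001, -1.0]]
wrist_force: [-0.2, 0.5, -0.2]
finger_gap: 0.0511
```

Emit:
arm_command:
  commands:
    - [[0,0,0],[0,0,0]]
    - [[0,0,0],[0,0,0]]
    - [[0,0,0],[0,0,0]]
    - [[0,0,0],[0,0,0]]
    - [[0,0,0],[0,0,0]]
    - [[0,0,0],[0,0,0]]
    - [[0,0,0],[0,0,0]]
    - [[0,0,0],[0,0,0]]
    - [[0,0,0],[0,0,0]]
    - [[0,0,0],[0,0,0]]
  fingers: -1
  grip_force: 70

```text
t: 41.37
position: [0.3563, 0.2426, 0.1357]
ee_rot: [[-0.493, 0.87, 0.0], [0.87, 0.493, 0.0], [0.0, 0.0, -1.0]]
wrist_force: [1.8, 2.9, 3.7]
finger_gap: 0.0106
```

Run:
```python
from h import *
plan((.357,.243,.135,9))
g=grab_frame("side");save("a41",g,(290,160,370,260),7)
```

```text
t 41.37 p [0.3563 0.2426 0.1357] yaw_y 29.54 tilt [0.0003 0.0003] gap 0.0106
(0.357, 0.243, 0.135, 9) total [-0.      0.0008  0.0007] per row [-0.      0.0001  0.0001] len 0.0001
```

View pics/a41.png

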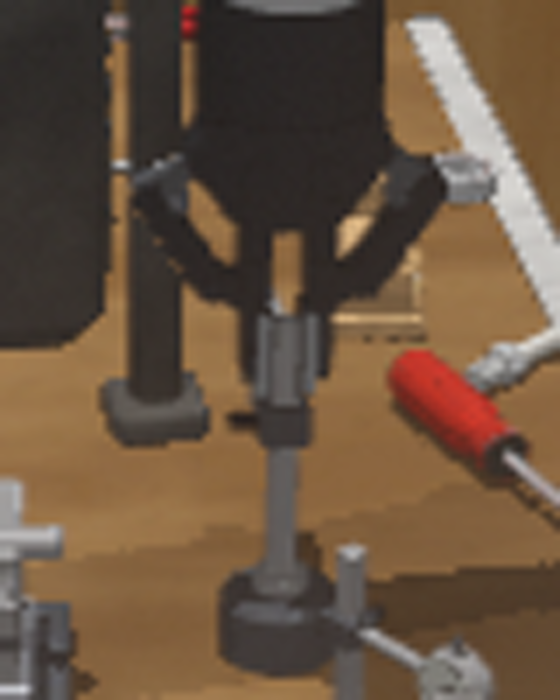

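Emit:
arm_command:
  commands:
    - [[0,0,-0.005],[0,0,0]]
    - [[0,0,-0.01],[0,0,0]]
    - [[0,0,-0.015],[0,0,0]]
    - [[0,0,-0.02],[0,0,0]]
    - [[0,0,-0.02],[0,0,0]]
    - [[0,0,-0.02],[0,0,0]]
    - [[0,0,-0.02],[0,0,0]]
    - [[0,0,-0.015],[0,0,0]]
    - [[0,0,-0.005],[0,0,0]]
    - [[0,0,0],[0,0,0]]
  grip_force: 90

```text
t: 42.25
position: [0.3561, 0.2423, 0.2661]
ee_rot: [[-0.493, 0.87, 0.0], [0.87, 0.493, 0.001], [0.0, 0.001, -1.0]]
wrist_force: [-0.5, -0.1, -6.4]
finger_gap: 0.0106
```

Run:
```python
from h import *
plan((.474,.422,.266,9))
g=grab_frame("side");save("a42",g,(280,100,400,260),5)
```

```text
t 42.25 p [0.3561 0.2423 0.2661] yaw_y 29.54 tilt [0.0004 0.0005] gap 0.0106
(0.474, 0.422, 0.266, 9) total [0.0982 0.1911 0.0002] per row [0.0109 0.0212 0.    ] len 0.0239
```

View pics/a42.png

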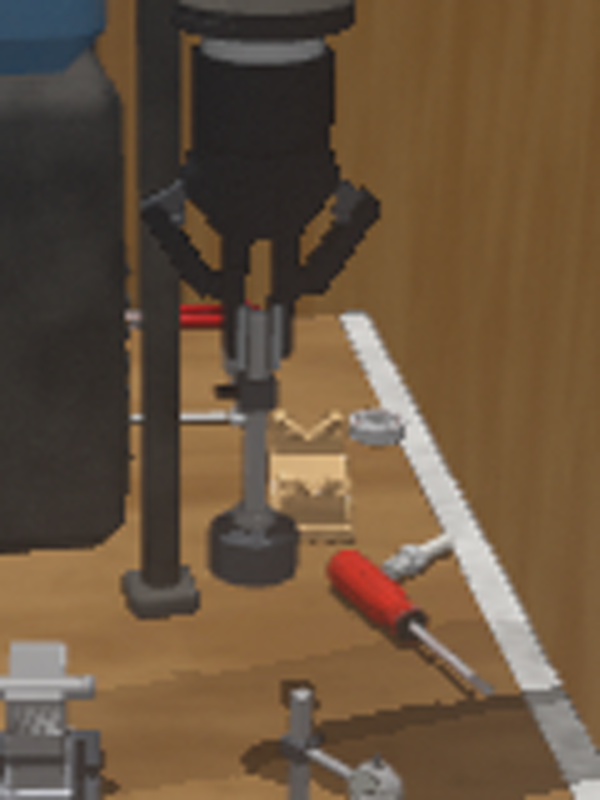

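The stand hangs upright in the grip (post at 258, foot at 253,545). Moving over the round pad and squaring it.

Emit:
arm_command:
  commands:
    - [[0.0109,0.0212,0],[0,0,0]]
    - [[0.0109,0.0212,0],[0,0,0]]
    - [[0.0109,0.0212,0],[0,0,0]]
    - [[0.0109,0.0212,0],[0,0,0]]
    - [[0.0109,0.0212,0],[0,0,0]]
    - [[0.0109,0.0212,0],[0,0,0]]
    - [[0.0109,0.0212,0],[0,0,0]]
    - [[0.0109,0.0212,0],[0,0,0]]
    - [[0.0109,0.0212,0],[0,0,0]]
    - [[0,0,0],[0,0,3.7]]

```text
t: 43.13
position: [0.4744, 0.425, 0.2626]
ee_rot: [[-0.439, 0.899, -0.001], [0.899, 0.439, -0.001], [-0.001, -0.002, -1.0]]
wrist_force: [-0.6, -1.4, -7.3]
finger_gap: 0.0105
```

Emit:
arm_command:
  commands:
    - [[0,0,0.01],[0,0,0]]
    - [[0,0,0.02],[0,0,0]]
    - [[0,0,0.02],[0,0,0]]
    - [[0,0,0.015],[0,0,0]]
    - [[0,0,0.005],[0,0,0]]
    - [[0,0,0],[0,0,0]]
    - [[0,0,0],[0,0,0]]
    - [[0,0,0],[0,0,0]]
    - [[0,0,0],[0,0,0]]
    - [[0,0,0],[0,0,0]]

```text
t: 43.97
position: [0.474, 0.4221, 0.1963]
ee_rot: [[-0.436, 0.9, 0.001], [0.9, 0.436, 0.001], [0.0, 0.001, -1.0]]
wrist_force: [-0.3, -0.6, -6.4]
finger_gap: 0.0105
```

Run:
```python
from h import *
plan((.474,.422,.176,9))
f=grab_frame("top");save("a43",f,(140,150,260,260),6);g=grab_frame("side");save("a44",g,(200,140,320,290),5)
p=state()["position"];z=p[2]-.1357
for X in [(p[0],p[1],z),(p[0],p[1],z+.03),(p[0]+.078*.4355,p[1]-.078*.9,z+.11),(.474,.422,.02)]: print(((proj(g,X)-[200,140]+.5)*5).round(),((proj(f,X)-[140,150]+.5)*6).round())
```

```text
t 43.97 p [0.474  0.4221 0.1963] yaw_y 25.85 tilt [0.0008 0.0009] gap 0.0105
(0.474, 0.422, 0.176, 9) total [-0.0001 -0.0001  0.0203] per row [-0.     -0.      0.0023] len 0.0023
[321. 580.] [194. 417.]
[318. 532.] [167. 413.]
[323. 334.] [262. 311.]
[324. 642.] [227. 423.]
```

View pics/a43.png

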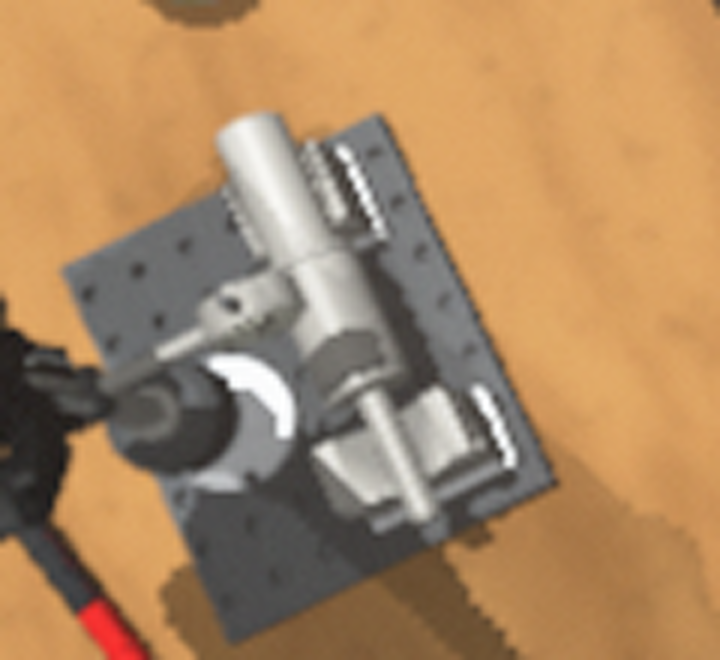

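View pics/a44.png

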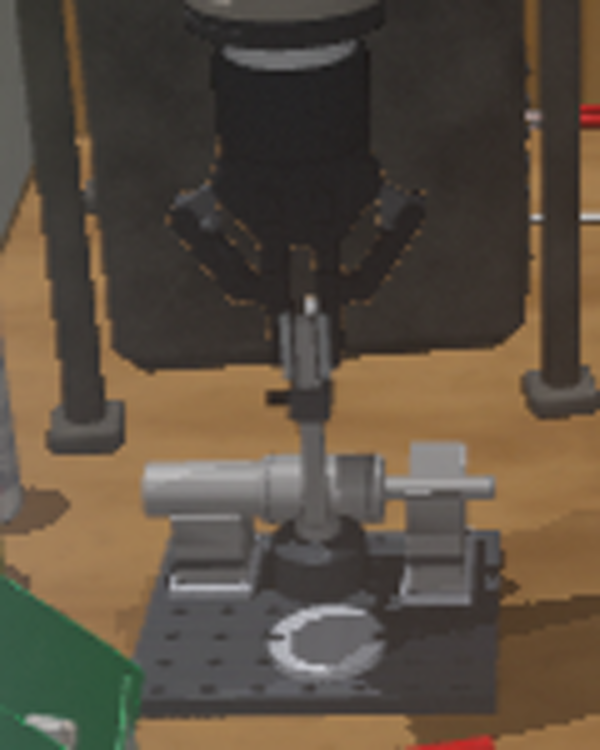

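Emit:
arm_command:
  commands:
    - [[0,0,0.005],[0,0,0]]
    - [[0,0,0.01],[0,0,0]]
    - [[0,0,0.01],[0,0,0]]
    - [[0,0,0.007],[0,0,0]]
    - [[0,0,0.004],[0,0,0]]
    - [[0,0,0.002],[0,0,0]]
    - [[0,0,0],[0,0,0]]
    - [[0,0,0],[0,0,0]]
    - [[0,0,0],[0,0,0]]
    - [[0,0,0],[0,0,0]]

```text
t: 44.9
position: [0.474, 0.422, 0.1579]
ee_rot: [[-0.436, 0.9, 0.0], [0.9, 0.436, 0.0], [0.0, 0.001, -1.0]]
wrist_force: [-1.2, -0.6, -4.3]
finger_gap: 0.0107
```

Run:
```python
from h import *
plan((.474,.422,.1557,9))
f=grab_frame("top");save("a45",f,(140,150,260,260),6);g=grab_frame("side");save("a46",g,(210,170,310,290),6)
```

```text
t 44.9 p [0.474  0.422  0.1579] yaw_y 25.84 tilt [0.0004 0.0004] gap 0.0107
(0.474, 0.422, 0.1557, 9) total [-0.      0.      0.0022] per row [-0.      0.      0.0002] len 0.0002
```

View pics/a45.png

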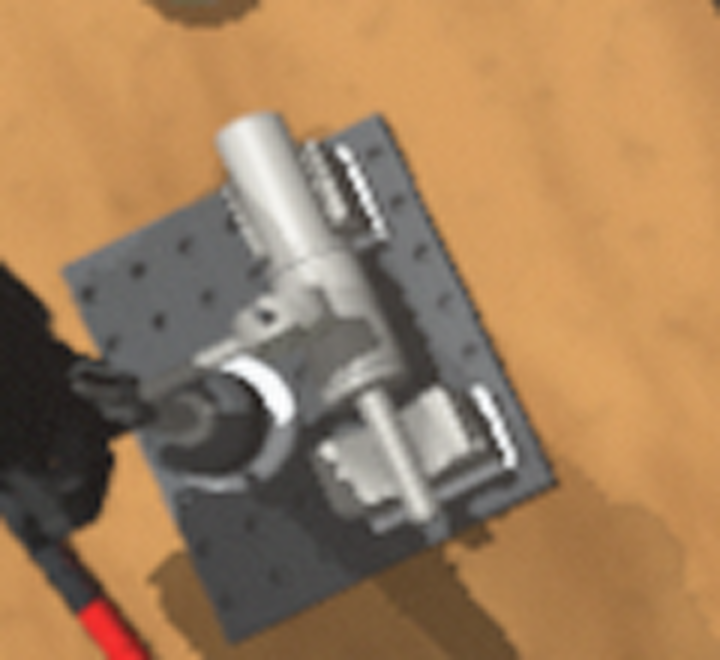

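View pics/a46.png

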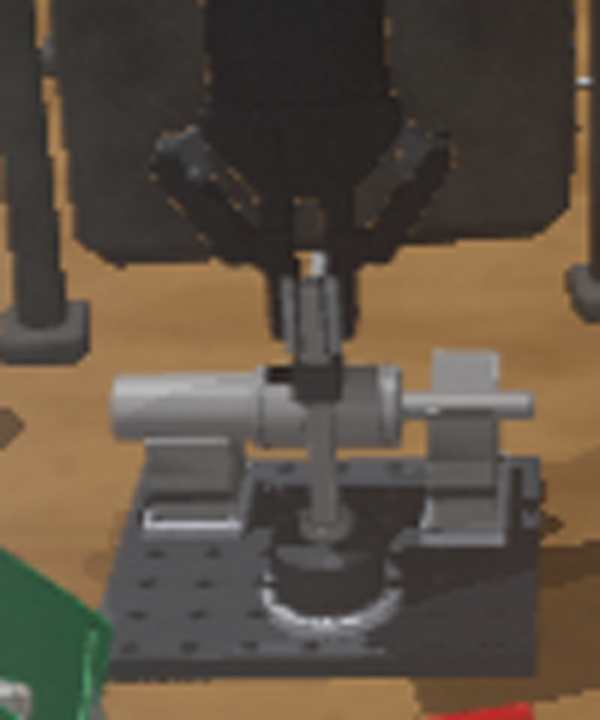

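The foot is over the round pad with an even rim (foot 270–390 within pad 263–402), and the dial is above the thick middle. Setting it down.

Emit:
arm_command:
  commands:
    - [[0,0,0.001],[0,0,0]]
    - [[0,0,0.0008],[0,0,0]]
    - [[0,0,0],[0,0,0]]
    - [[0,0,0],[0,0,0]]
    - [[0,0,0],[0,0,0]]
    - [[0,0,0],[0,0,0]]
    - [[0,0,0],[0,0,0]]
    - [[0,0,0],[0,0,0]]
    - [[0,0,0],[0,0,0]]
    - [[0,0,0],[0,0,0]]

```text
t: 45.83
position: [0.4739, 0.4219, 0.1558]
ee_rot: [[-0.436, 0.9, 0.0], [0.9, 0.436, 0.0], [0.0, 0.0, -1.0]]
wrist_force: [-0.0, 0.7, -2.5]
finger_gap: 0.0101
```

Emit:
arm_command:
  commands:
    - [[0,0,0.0006],[0,0,0]]
    - [[0,0,0],[0,0,0]]
    - [[0,0,0],[0,0,0]]
    - [[0,0,0],[0,0,0]]
    - [[0,0,0],[0,0,0]]
    - [[0,0,0],[0,0,0]]
    - [[0,0,0],[0,0,0]]
    - [[0,0,0],[0,0,0]]
    - [[0,0,0],[0,0,0]]
    - [[0,0,0],[0,0,0]]

```text
t: 46.67
position: [0.4741, 0.4221, 0.1557]
ee_rot: [[-0.436, 0.9, 0.001], [0.9, 0.436, 0.001], [0.0, 0.001, -1.0]]
wrist_force: [0.6, -0.4, 5.7]
finger_gap: 0.0107
```

Emit:
arm_command:
  commands:
    - [[0,0,0],[0,0,0]]
    - [[0,0,0],[0,0,0]]
    - [[0,0,0],[0,0,0]]
    - [[0,0,0],[0,0,0]]
    - [[0,0,0],[0,0,0]]
    - [[0,0,0],[0,0,0]]
    - [[0,0,0],[0,0,0]]
    - [[0,0,0],[0,0,0]]
    - [[0,0,0],[0,0,0]]
    - [[0,0,0],[0,0,0]]
  fingers: 0.2

```text
t: 47.5
position: [0.4738, 0.4219, 0.1551]
ee_rot: [[-0.436, 0.9, -0.0], [0.9, 0.436, 0.0], [0.0, -0.0, -1.0]]
wrist_force: [0.1, 0.4, -0.1]
finger_gap: 0.0514
```

Emit:
arm_command:
  commands:
    - [[0,0,-0.01],[0,0,0]]
    - [[0,0,-0.02],[0,0,0]]
    - [[0,0,-0.03],[0,0,0]]
    - [[0,0,-0.03],[0,0,0]]
    - [[0,0,-0.03],[0,0,0]]
    - [[0,0,-0.02],[0,0,0]]
    - [[0,0,-0.01],[0,0,0]]
    - [[0,0,0],[0,0,0]]
    - [[0,0,0],[0,0,0]]
    - [[0,0,0],[0,0,0]]

```text
t: 48.33
position: [0.4733, 0.4215, 0.3037]
ee_rot: [[-0.436, 0.9, -0.001], [0.9, 0.436, -0.001], [-0.001, -0.002, -1.0]]
wrist_force: [0.9, 0.7, -0.5]
finger_gap: 0.0512
```

Run:
```python
from h import *
plan((.474,.422,.1557,9))
f=grab_frame("top");save("a47",f,(140,150,260,260),6);g=grab_frame("side");save("a48",g,(210,190,310,290),7)
```

```text
t 48.33 p [0.4733 0.4215 0.3037] yaw_y 25.84 tilt [-0.0013 -0.0014] gap 0.0512
(0.474, 0.422, 0.1557, 9) total [0.0003 0.0011 0.148 ] per row [0.     0.0001 0.0164] len 0.0164
```

View pics/a47.png

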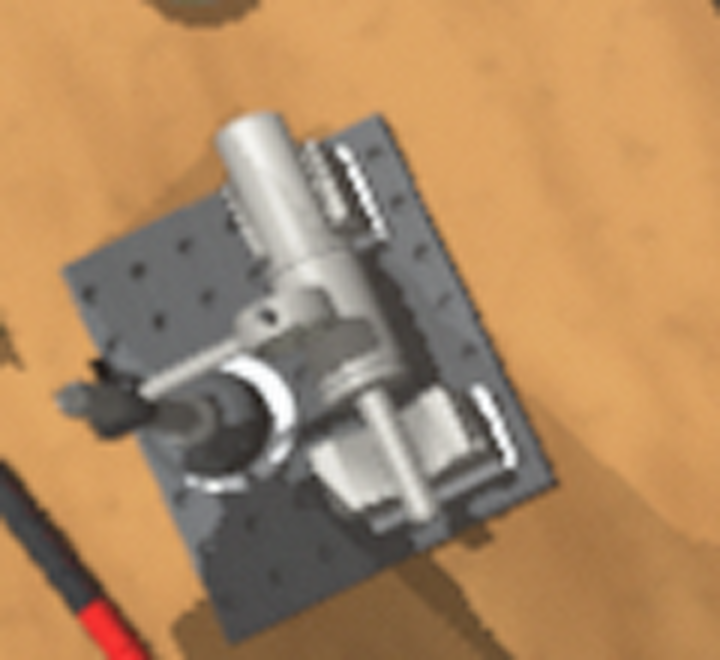

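View pics/a48.png

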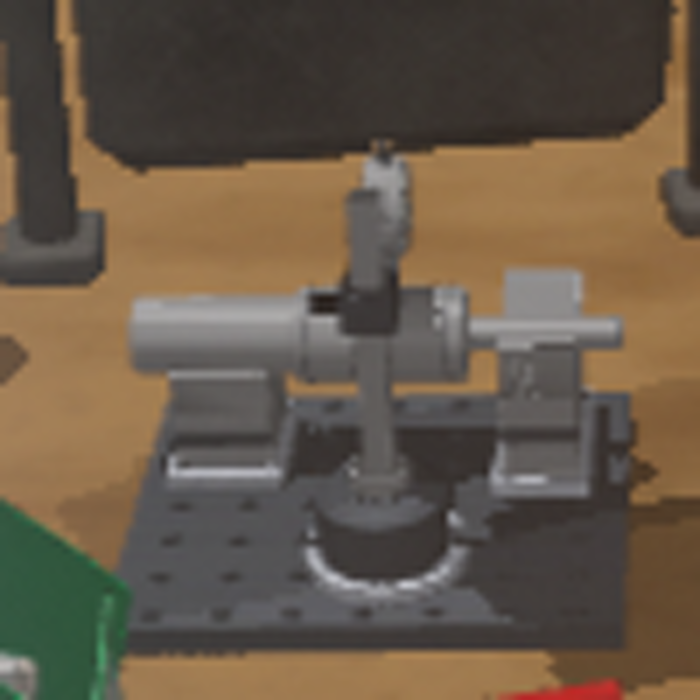

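Run:
```python
from h import *
f=grab_frame("top");g=grab_frame("side")
b=np.array([.4739,.4221])
for n,X in [("foottop",(*b,.05)),("posttop",(*b,.176)),("dialtop",(b[0]+.078*.436,b[1]-.078*.9,.1505)),("pad",(*b,.02))]:
    print(n,((proj(g,X)-[210,190]+.5)*7).round(),((proj(f,X)-[140,150]+.5)*6).round())
print(state()["t"],state()["wrist_force"])
```

```text
foottop [380. 484.] [202. 419.]
posttop [362. 195.] [ 80. 397.]
dialtop [385. 162.] [279. 317.]
pad [384. 549.] [227. 424.]
48.5333 [-0.46974247 -0.1117334   0.2818661 ]
```

```bash
python3 -c "
from station import job_done
print(job_done())"
```

```text
the job is handed in; nothing more can be done
None
```

I set up the run-out check and handed the job in at about 48.5 s of the 128 s allowed. `job_done` gives no verdict, so the result below rests on my own checks.

**What I did:**
- Stood both vee blocks on their own pads.
- Laid the shaft in the two grooves, with the thin journal in the tall block.
- Stood the larger dial indicator on the round pad, with its arm square across to the thick middle of the shaft.
- Drew the open gripper about 15 cm clear.

**What the last checks showed:**
- **Blocks:** centres within about 3 mm of the pad centres in both directions. Edge angles came within about 2° of the pads', except for one rough corner estimate on the low block that was about 6° off.
- **Shaft:** it looks level and seated. The gripper's height at release (65.0 mm) was almost exactly the expected 64.9 mm.
- **Indicator:** upright, with its foot about 1.5 mm off the pad centre in the side view. The top view put the post's top about 3 mm from where I predicted, but the same shift showed when the stand was still on the bench, so I take it as a measurement bias.
- **Plunger:** the cameras do not show its travel. The geometry gives about 4.6 mm of press-in.

**One slip:** setting the tall block down, I pressed too far and the wrist force reached 92 N, against the limit of 120 N. The block showed no visible change afterwards.

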